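# Open the filter cover of the bench dust box

## Robot

A 7-joint arm with a two-finger parallel gripper is mounted at the origin on the work surface. World frame = base frame: x ahead of the robot, y to its left, z up, the work surface at z = 0. Lengths are in m, angles in degrees, forces in N, time in s.
With the tool pointing down it reaches from about 0.425 to 0.875 m from the base axis. Payload 4.7 kg.
Tool frame: the origin (TCP) lies at the very end of the fingers, on their centre line; the grasp point (between the pads) lies 19 mm behind it; z points along the fingers, y is the direction in which the jaws open and shut (so a half turn about z gives the same grasp; the last joint's range is limited). The gripper opens to 87 mm and grips with 3 to 60 N. Pads are 19 mm wide; open, the fingers measure 117 mm over their backs; the gripper's body (75 mm by 190 mm) begins 51 mm behind the grasp point.
Start: joints at [-65.598, 18.392, -4.016, 83.108, 1.295, 78.541, -3.26], TCP at [0.26, 0.596, 0.223] pointing down, gripper open.
Joint ranges: [-163.93, 163.93], [-17.29, 119.83], [-79.2, 71.16], [3.27, 140.29], [-89.18, 269.18], [5.43, 117.66], [-154.24, 154.24]. Speed limits (degrees/s): [147.25, 147.25, 180, 180, 180, 180, 180].

## Interface

Orientations are given as [roll, pitch, yaw] about the fixed x, y, z axes, in that order (R = Rz(yaw) Ry(pitch) Rx(roll)).
In Python, from cell import monitor, read_camera, camera_info, env, look_for gives the robot as it stands.
- The arm moves only by the tool servo_tool, never from a script. Its argument "commands" is one flat list of numbers, 6 for each row, row after row: the shift along the tool's x, y, z in mm, then the turn, a rotation vector about the tool's x, y, z in degrees. A call has 1 to 10 rows; each row shifts and turns the commanded pose from where the row before left it, along the tool's axes as they then stand; what a row does not reach is not made up. A row lasts 1/10 s, in which the tool goes at most 50 mm and 8.59 degrees, less where a joint would pass 70% of its speed; a pose out of reach is approached as far as the arm can. A call is refused whole if a number of a shift passes 50 or a number of a turn 8.59, either way. A call with a gripper value outside its range is refused whole. "jaw" is the finger opening in mm, from 0 to 87, set as the call begins (left out, the last holds). The fingers move at their own pace and stop on an object; "newtons" is the grip in N (left out, the last holds). Time passes only in rows, so rows that do not move let the fingers close. It gives the time, the measured TCP pose, the force and the opening at its end, in the units of the state.
- monitor.get_obs(): the state, without advancing time (a new reading comes with each control period).
- read_camera(name): name is "scene" or "top"; returns (picture, depth): 480x640x3 uint8, red, green, blue; 480x640 float32, m along the optical axis (not along the pixel's ray), 0 where there is no reading.
- camera_info(name): a dict with "camera_matrix" (3x3 intrinsics, pixels), "k1" (the pictures are not rectified: a ray, as slopes to the right and down, at radius r is drawn at 1 + k1 r^2 times it, then the intrinsics apply), "R" (3x3) and "t" (3): a world point X has camera coordinates R X + t. Camera axes: x right, y down, z forward; pixel columns grow to the right and rows downward; lengths in m; the calibration is good to about 2 mm. A picture is of the moment at which its call begins. camera_info takes no time and is no camera call.
- env.sign_off(): hands the job in, once; it reports no verdict.
Trained networks look in the newest picture that a camera, given by its name, has taken for a name from the list of things; names that differ only in an ending like _2 or _b are one class to them, and where a whole thing is asked for, a point or a joint stands for the part that bears it (a point fixed in the world has none). Each returns a list of dicts, best first, with "conf" (0 to 1); they miss things now and then, are a little off and sometimes report something else, mostly with a low value. They report only what shows in the picture. A call takes as long as a camera call. They do not tell look-alikes from the thing itself.
- look_for(camera, label): "box" ([left, top, width, height] in pixels, round what is visible of it).
The state is a dict: "time_s": time; "qpos": joint angles; "joint_velocities": joint speeds; "effort": joint torques, N m; "tool_pos": TCP position; "tool_rot": TCP orientation; "force": force on the tool from outside, world axes, zero at the start; "wrist_torque": the same for the moment, N m; "grip_width": finger opening in m.
Only numpy, scipy, OpenCV 4.12 (cv2) and the standard library are available. Lean on these libraries where they do the work, as an engineer would, in place of code of your own. Each camera call takes 0.05 s, during which the arm holds its last target.

## Task

Open the dust-filter box so that its filter can be changed: with the screwdriver from the tool block, turn both slotted fasteners on its cover a quarter turn anticlockwise, so that their slots point at each other. Put the screwdriver back upright in its hole in the block, and lift the cover off by its handle and lay it gently, handle up, flat on the black rubber mat. Do not pull or press on the cover or its fasteners with the gripper while a fastener is still locked, and leave the glass jar, the dish and the steel bench block where they are.

Things in the scene. Friction and masses are not known exactly. Their poses are not given: they have to be found in the camera images.
- machine: Fixed bench dust-filter box of grey sheet steel, 250 (x) by 200 (y) by 100 mm high. Origin under its centre at bench level, z up. A 38 mm long round spigot on its +x end; louvres and switch on its -x end. On its top an 11 mm high curb (151 x 111 mm) surrounds the filter; the cover sits on this curb
- cover: Loose aluminium cover, a folded pan 160 (x) by 120 (y) mm, 12 mm high with its skirt, about 0.35 kg. Origin at the centre of its lower edge, z up; upper face at z = 12 mm. Closed, its lower edge is 102 mm above the bench, skirt round the curb with 1.5 mm play; 10 mm straight up frees it. Under each fastener a pin catches the box until it is turned; the pins do not reach below the skirt
- cover_handle (a point): Middle of the handle bar of the cover: a black round bar 10 mm thick, running 76 mm along the cover's y axis, its centre line 32 mm above the upper face (44 mm above the cover's origin), on a leg at each end
- fastener_a_slot (a point): Centre of the slot floor of the fastener at the cover's -x end, 55 mm from its centre, 0.5 mm above its face. Round steel head 24 mm across, 5 mm high; blind slot 16 mm long, 4.5 wide, 4.5 deep, long edges bevelled to 7.6 mm at the top, dark floor. Axes turn with the fastener: z up is the turning axis, own y runs along the slot
- fastener_b_slot (a point): The same for the fastener at the cover's +x end
- fastener_a (a joint): Angle, rad, anticlockwise seen from above. 0: locked, slot along the cover's y, across the line between the fasteners. Stop at 1.571: free, slot along the cover's x, the two slots in line. Starts between 0 and 0.35; clears the box from about 1.3. Stays where it is left; turning takes about 0.1 N m
- fastener_b (a joint): The same for fastener b
- screwdriver: Loose flat-blade screwdriver, 171 mm long, 0.13 kg, upright in the tool block. Origin at the middle of the blade's end, z towards the handle. Blade 12 mm wide (own y), 2 thick (own x); shank 8 mm round to z = 75; brass collar 30 mm across, z = 75 to 83; dark wooden flat-sided oval handle, z = 83 to 171, 26 mm across its flats (own x), 36 the other way (own y, as the blade)
- screwdriver_grip (a point): Middle of the screwdriver's handle, 130 mm above the blade's end; grip it across the two flats
- block: Fixed wooden tool block, 150 (x) by 70 (y) by 85 mm high, origin under its centre. The screwdriver's hole is near its +x end; six small burs stand up to 35 mm above its top at the -x end
- block_hole (a point): Centre of the mouth of the screwdriver's hole, in the block's upper face (85 mm above the bench), 45 mm from the block's centre towards +x: round, 16 mm across, bevelled to 20 mm, 80 deep. The brass collar rests on the block's face; the blade's end then hangs 75 mm below this point
- mat: Fixed black rubber mat 260 (x) by 220 (y) mm, 3 mm thick, origin under its centre at bench level; kept clear for the cover
- jar: Bystander: empty loose glass jar, 68 mm across, 75 mm high
- dish: Bystander: loose white ceramic dish, 110 mm across, 30 mm high
- bench_block: Bystander: loose square steel bench block, 65 x 65 x 22 mm
There are look-alikes about, which are no part of the job. Of the things like the screwdriver, leave any that is red; of the rest the smaller one is meant.

How it is judged:
By the outcome, as a careful person would: the job done as asked, in the order asked, and still so for the second after the job is handed in, with the robot touching nothing.
It also fails if it takes over 72 s, if anything falls off the work surface, if the arm or the gripper's body presses on something with over 40 N, if the wrist force passes 120 N, or if a joint passes its speed limit or range.

## Working session

There is one attempt and no reset: what is moved stays moved. The work goes in short steps, Python scripts to look and compute and a tool call to move; the robot and the scene stay as the last step left them, time stands still between calls to the robot, and variables do not carry over. Pictures are saved under pics/ and viewed, and the job is handed in when it is done.

Besides the shell and the picture viewer there is one more tool, called after ">>>" as name(argument=value, ...) on one line, values as JSON. servo_tool: Moves the arm, as the interface text tells. Its arguments: {"type":"object","properties":{"commands":{"type":"array","items":{"type":"number"}},"jaw":{"type":"number"},"newtons":{"type":"number"}},"required":["commands"]}

```bash
mkdir -p pics; ls
python3 - <<'E'
from cell import monitor, read_camera, camera_info
import cv2
print(monitor.get_obs())
for n in("scene","top"):
    p,d=read_camera(n); cv2.imwrite(f"pics/{n}0.png",p[:,:,::-1]); 
    import numpy as np; np.savez(f"{n}0.npz",p=p,d=d)
    print(n,camera_info(n))
E
```

```text
pics
{'time_s': 0.0, 'qpos': array([-65.59724439,  18.43936465,  -4.0160728 ,  83.17566582,
         1.29516971,  78.54095698,  -3.26196277]), 'joint_velocities': array([-0.00813427,  0.03058104,  0.00797861,  0.16972208, -0.02643454,
       -0.01600772, -0.00138122]), 'effort': array([-7.27482784e-04, -4.91286421e+01, -4.04052073e-01, -3.12535679e+01,
       -6.38427003e-02,  4.36849322e-02,  1.75573859e-04]), 'tool_pos': array([0.25999133, 0.59512517, 0.22145145]), 'tool_rot': array([-1.79889270e+02,  5.80719073e-03,  1.56405601e+02]), 'force': array([-0.04167319, -0.3747628 ,  0.64286738]), 'wrist_torque': array([-0.00030884, -0.00945534,  0.01837863]), 'grip_width': 0.08711493364778991}
scene {'camera_matrix': array([[481.63933383,   0.        , 323.42116745],
       [  0.        , 481.63933383, 244.25279458],
       [  0.        ,   0.        ,   1.        ]]), 'k1': -0.12472739803377798, 'R': array([[-0.79515343,  0.60633829, -0.00921393],
       [ 0.51201171,  0.66315699, -0.54595496],
       [-0.32492312, -0.4388356 , -0.83776386]]), 't': array([ 0.45519217, -0.18062077,  1.1954835 ])}
top {'camera_matrix': array([[465.70693311,   0.        , 323.19424579],
       [  0.        , 465.70693311, 239.58057533],
       [  0.        ,   0.        ,   1.        ]]), 'k1': -0.10937631023383289, 'R': array([[-0.02969241, -0.99940062,  0.01779793],
       [-0.98131394,  0.02575928, -0.19068141],
       [ 0.19010866, -0.02312714, -0.98149062]]), 't': array([-0.06895597,  0.51517748,  0.88694767])}
```

View pics/scene0.png

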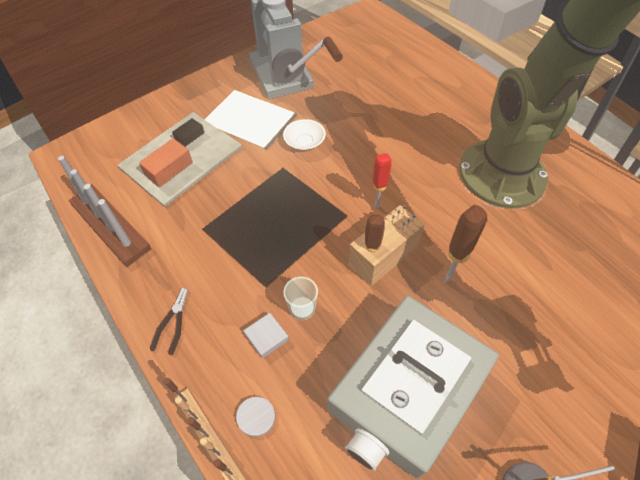

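View pics/top0.png

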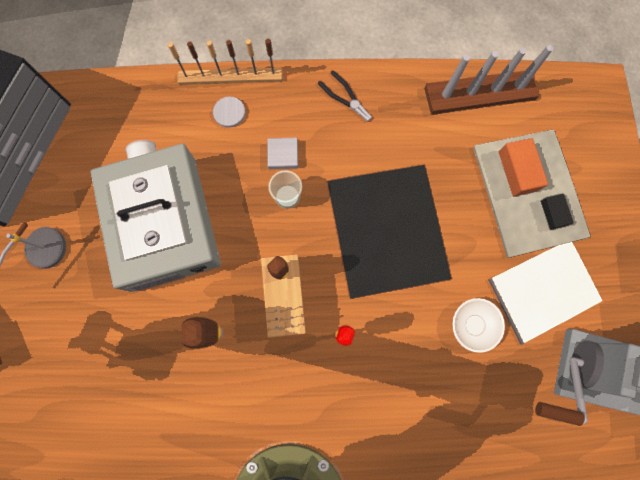

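```bash
cat > h.py <<'E'
import numpy as np, cv2
from cell import camera_info
CI={n:camera_info(n) for n in("scene","top")}
def proj(n,X):
    c=CI[n];X=np.asarray(X,float);P=X@c["R"].T+c["t"];s=P[...,:2]/P[...,2:]
    r2=(s**2).sum(-1,keepdims=True);s=s*(1+c["k1"]*r2);K=c["camera_matrix"]
    return s@K[:2,:2].T+K[:2,2]
def rays(n,uv):
    c=CI[n];K=c["camera_matrix"];uv=np.asarray(uv,float).reshape(-1,2)
    d=(uv-K[:2,2])/K[0,0];s=d.copy()
    for _ in range(20): s=d/(1+c["k1"]*(s**2).sum(-1,keepdims=True))
    return np.c_[s,np.ones(len(s))]
def world(n,uv,depth):
    c=CI[n];P=rays(n,uv)*np.asarray(depth).reshape(-1,1);return (P-c["t"])@c["R"]
def onplane(n,uv,z):
    c=CI[n];r=rays(n,uv)@c["R"];o=-c["R"].T@c["t"];return o+r*((z-o[2])/r[:,2])[:,None]
def cloud(n,d):
    v,u=np.mgrid[:480,:640];W=world(n,np.c_[u.ravel(),v.ravel()],d.ravel()).reshape(480,640,3);W[d==0]=np.nan;return W
def ortho(n,p,z,cx,cy,half,res=0.0005):
    # rows: x decreasing ; cols: y decreasing (top-like view)
    N=int(2*half/res);i,j=np.mgrid[:N,:N]
    X=np.stack([cx+half-i*res,cy+half-j*res,np.full(i.shape,z)],-1)
    m=proj(n,X).astype(np.float32);return cv2.remap(p,m[...,0],m[...,1],cv2.INTER_CUBIC)
def load(n,k): 
    f=np.load(f"{n}{k}.npz");return f["p"],f["d"]
E
python3 - <<'E'
from h import *
for n,pts in(("top",dict(cov=(165,225),fa=(152,238),fb=(140,184),hand=(145,208),drv=(277,267),big=(200,333),mat=(390,230),bench=(320,400),blk=(290,290),jar=(286,190),sb=(283,152),dish=(479,325))),("scene",dict(cov=(450,380),fa=(435,348),fb=(400,398),hand=(418,370),drv=(376,222),mat=(275,225),blk=(390,265)))):
    p,d=load(n,0);W=cloud(n,d)
    for k,(u,v) in pts.items(): print(n,k,W[v,u].round(4))
    if n=="top":
        a=p[100:420,80:400,::-1];cv2.imwrite("pics/c1.png",cv2.resize(a,None,fx=1.8,fy=1.8,interpolation=cv2.INTER_CUBIC))
    else:
        a=p[160:460,310:510,::-1];cv2.imwrite("pics/c2.png",cv2.resize(a,None,fx=2,fy=2,interpolation=cv2.INTER_CUBIC))
E
```

```text
top cov [0.5371 0.2179 0.1126]
top fa [0.512  0.2412 0.1152]
top fb [0.6191 0.2695 0.1164]
top hand [0.5625 0.246  0.1459]
top drv [ 0.4422 -0.      0.1807]
top big [0.334  0.1158 0.2416]
top mat [ 0.5392 -0.2276  0.0035]
top bench [ 0.1941 -0.0683  0.0012]
top blk [ 0.4105 -0.0167  0.0856]
top jar [ 0.6329 -0.0074  0.0046]
top sb [ 0.7141 -0.0028  0.0203]
top dish [ 0.332  -0.403   0.0069]
scene cov [0.5313 0.3    0.1124]
scene fa [0.5126 0.2429 0.1148]
scene fb [0.6194 0.2707 0.1165]
scene hand [0.5631 0.2537 0.1153]
scene drv [0.4531 0.0076 0.1791]
scene mat [ 0.5484 -0.2158  0.0027]
scene blk [0.4219 0.036  0.0279]
```

View pics/c1.png

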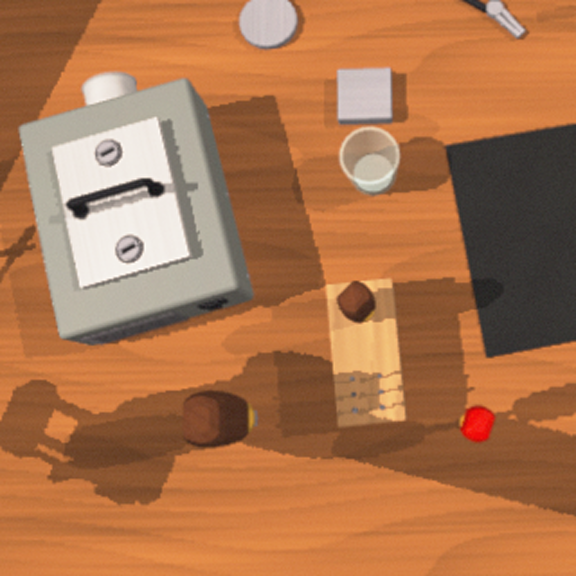

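View pics/c2.png

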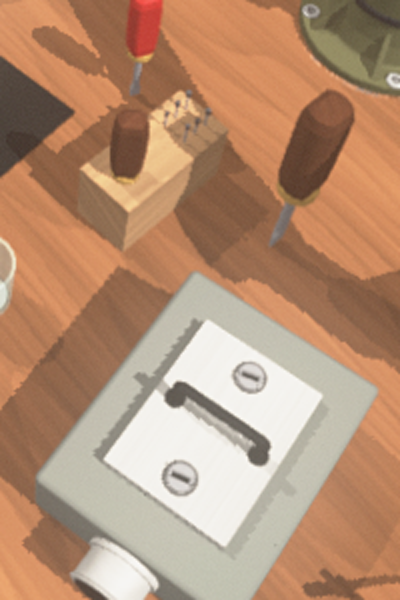

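```bash
cat > fit.py <<'E'
from h import *
def tow(pt,cx,cy,half,res=0.0005): return np.array([cx+half-pt[1]*res,cy+half-pt[0]*res])
def yawof(box,cx,cy,half):
    pass
if __name__=="__main__":
  for n in("top","scene"):
    p,d=load(n,0)
    # cover
    o=ortho(n,p,0.114,0.565,0.255,0.12);g=o.min(-1)
    h=cv2.cvtColor(o,cv2.COLOR_RGB2GRAY)
    m=((o.min(-1)>205)).astype(np.uint8)
    m=cv2.morphologyEx(m,cv2.MORPH_OPEN,np.ones((5,5)))
    nl,l,st,_=cv2.connectedComponentsWithStats(m);m=(l==l[ :,:][240,240]).astype(np.uint8) if 0 else (l==1+np.argmax(st[1:,4])).astype(np.uint8)
    m=cv2.morphologyEx(m,cv2.MORPH_CLOSE,np.ones((41,41)))
    c=max(cv2.findContours(m,0,2)[0],key=cv2.contourArea);r=cv2.minAreaRect(c);b=[tow(q,.565,.255,.12) for q in cv2.boxPoints(r)]
    print(n,"cover",tow(r[0],.565,.255,.12).round(4),np.array(r[1])*.5,r[2],np.round(b,4).tolist())
    cv2.imwrite(f"pics/oc_{n}.png",o[:,:,::-1])
    o2=ortho(n,p,0.1185,0.565,0.255,0.08,.00025);cv2.imwrite(f"pics/of_{n}.png",o2[:,:,::-1])
    o=ortho(n,p,0.085,0.41,0,0.1);cv2.imwrite(f"pics/ob_{n}.png",o[:,:,::-1])
    o=ortho(n,p,0.181,0.445,0,0.04,.0001);cv2.imwrite(f"pics/od_{n}.png",cv2.resize(o[:,:,::-1],(400,400)))
    o=ortho(n,p,0.003,0.54,-.22,0.17);cv2.imwrite(f"pics/om_{n}.png",o[:,:,::-1])
    m=(o.max(-1)<60).astype(np.uint8);m=cv2.morphologyEx(m,cv2.MORPH_OPEN,np.ones((5,5)))
    c=max(cv2.findContours(m,0,2)[0],key=cv2.contourArea);r=cv2.minAreaRect(c)
    print(n,"mat",tow(r[0],.54,-.22,.17).round(4),np.array(r[1])*.5,r[2])
  def hs(f): 
    a=cv2.imread(f"pics/{f}_top.png");b=cv2.imread(f"pics/{f}_scene.png");return np.hstack([cv2.resize(a,(400,400)),cv2.resize(b,(400,400))])
  cv2.imwrite("pics/v1.png",np.vstack([hs("of"),]))
  cv2.imwrite("pics/v2.png",np.vstack([cv2.resize(hs("ob"),(600,300)),cv2.resize(hs("od"),(600,300))]))
E
python3 fit.py
```

```text
top cover [0.5285 0.2471] [ 83.6110611  119.54973602] 75.29169464111328 [[0.5536999702453613, 0.3154999911785126], [0.5841000080108643, 0.19990000128746033], [0.5031999945640564, 0.1785999983549118], [0.47279998660087585, 0.29429998993873596]]
top mat [ 0.5415 -0.224 ] [255.7303009  217.09263611] 81.22218322753906
scene cover [0.5667 0.257 ] [160.89302063 120.14951324] 75.1413803100586 [[0.6291000247001648, 0.33570000529289246], [0.6599000096321106, 0.21960000693798065], [0.5044000148773193, 0.17829999327659607], [0.47360000014305115, 0.2944999933242798]]Traceback (most recent call last):
  File "fit.py", line 23, in <module>
    c=max(cv2.findContours(m,0,2)[0],key=cv2.contourArea);r=cv2.minAreaRect(c)
ValueError: max() iterable argument is empty
```

```bash
sed -i 's/max(-1)<60/max(-1)<(60 if n=="top" else 75)/; s/    m=cv2.morphologyEx(m,cv2.MORPH_CLOSE,np.ones((41,41)))/    m=cv2.morphologyEx(m,cv2.MORPH_CLOSE,np.ones((41,41)))/' fit.py
python3 - <<'E'
s=open('fit.py').read()
i=s.index("    nl,l,st");j=s.index("    m=cv2.morphologyEx(m,cv2.MORPH_CLOSE")
s=s[:i]+s[j:]
open('fit.py','w').write(s)
E
python3 fit.py
```

```text
top cover [0.5655 0.2567] [160.1736908  119.66246033] 75.31480407714844 [[0.6277999877929688, 0.33489999175071716], [0.6581000089645386, 0.2190999984741211], [0.5031999945640564, 0.1784999966621399], [0.47279998660087585, 0.29429998993873596]]
top mat [ 0.5415 -0.224 ] [255.7303009  217.09263611] 81.22218322753906
scene cover [0.5667 0.257 ] [160.89302063 120.14951324] 75.1413803100586 [[0.6291000247001648, 0.33570000529289246], [0.6599000096321106, 0.21960000693798065], [0.5044000148773193, 0.17829999327659607], [0.47360000014305115, 0.2944999933242798]]
scene mat [ 0.4759 -0.1419] [34.15325546 35.00178528] 81.8698959350586
```

View pics/v1.png

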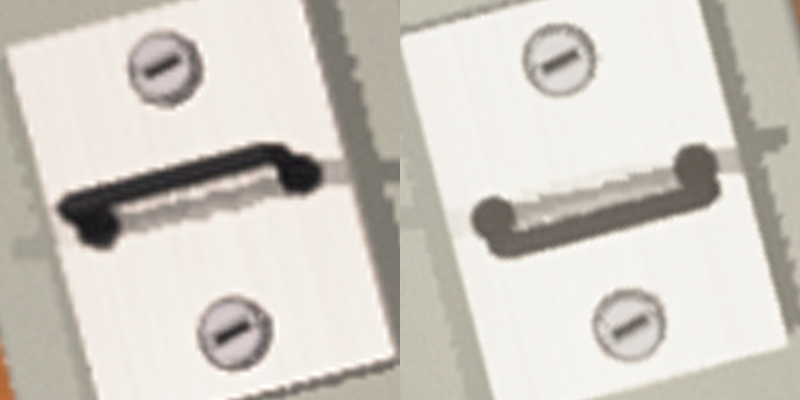

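View pics/v2.png

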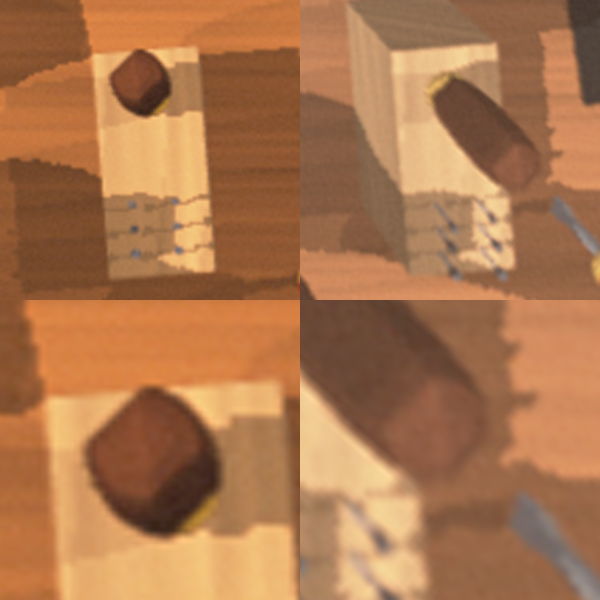

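Run:
```python
from h import *
pts=[]
for n,k in(("top",0),("scene",0)):
    p,d=load(n,k);W=cloud(n,d);col=p.astype(int)
    m=(abs(W[...,0]-.4466)<.035)&(abs(W[...,1]-0)<.03)&(W[...,2]>.094)&(W[...,2]<.2)
    print(n,m.sum(),np.nanmax(W[m][:,2]),W[m].mean(0))
    pts.append(np.c_[W[m],np.full(m.sum(),n=="scene")])
P=np.vstack(pts)
img=np.full((600,600,3),255,np.uint8)
for x,y,z,s in P:
    i=int(300-(x-.4466)*8000);j=int(300-(y)*8000)
    if z>.176:c=(0,0,255) if s else (0,160,255)
    else: c=(255,0,0) if s else (0,160,0)
    cv2.circle(img,(j,i),3,c,-1)
cv2.imwrite("pics/hp.png",img)
# slots
n="top"
for n in("top","scene"):
    p,d=load(n,0)
    for nm,c in(("a",(.5128,.2428)),("b",(.6192,.2709))):
        o=ortho(n,p,.1145,c[0],c[1],.0105,.0001);g=cv2.cvtColor(o,cv2.COLOR_RGB2GRAY).astype(float)
        t=(g.min()+np.median(g))/2
        i,j=np.mgrid[:g.shape[0],:g.shape[1]];m=(g<t)&(np.hypot(i-105,j-105)<95)
        nl,l,st,ce=cv2.connectedComponentsWithStats(m.astype(np.uint8));k=1+np.argmax(st[1:,4]);m=l==k
        M=cv2.moments(m.astype(np.uint8),True)
        x=c[0]+.0105-M['m01']/M['m00']*1e-4;y=c[1]+.0105-M['m10']/M['m00']*1e-4
        r=cv2.minAreaRect(np.argwhere(m)[:,::-1].astype(np.float32))
        a=0.5*np.degrees(np.arctan2(2*M['mu11'],M['mu20']-M['mu02']))
        print(n,nm,"centre",round(x,4),round(y,4),"slot line ccw from world y(right-left):",-a,r[1],r[2])
```

```text
top 360 0.18431239990122425 [ 0.44311992 -0.00101796  0.16846981]
scene 575 0.183397309004642 [0.4552388  0.00854143 0.15081164]
top a centre 0.5129 0.2438 slot line ccw from world y(right-left): 28.02292490785644 (41.88235092163086, 148.64706420898438) 61.927513122558594
top b centre 0.6198 0.2718 slot line ccw from world y(right-left): 26.254798321682067 (42.48529052734375, 150.26376342773438) 63.43495178222656
scene a centre 0.5126 0.2424 slot line ccw from world y(right-left): 28.85261382342583 (42.04471206665039, 151.14144897460938) 61.090816497802734
scene b centre 0.6193 0.2706 slot line ccw from world y(right-left): 26.433964397472373 (42.38970184326172, 151.68475341796875) 64.11297607421875
```

View pics/hp.png

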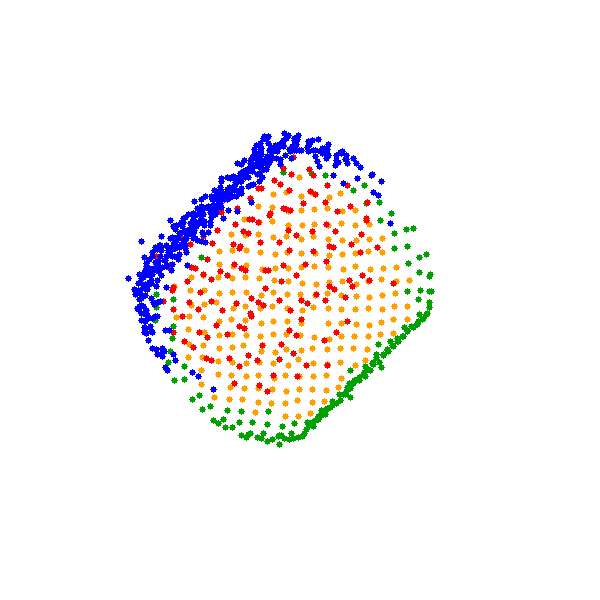

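Run:
```python
from h import *
from scipy.optimize import least_squares
L={}
for n in("top","scene"):
    p,d=load(n,0);W=cloud(n,d)
    m=(abs(W[...,0]-.4466)<.035)&(abs(W[...,1]-0)<.03)&(W[...,2]>.1)&(W[...,2]<.165)
    P=W[m][:,:2];c=np.array([.4466,0.001])
    u=np.array([np.cos(np.radians(45)),np.sin(np.radians(45))]);v=np.array([-u[1],u[0]])
    s=(P-c)@u;t=(P-c)@v
    k=(abs(s)>.0105)&(abs(t)<.008);s,t=s[k],t[k];P=P[k]
    sg=np.sign(np.median(s));q=np.sign(s)==sg;a=np.polyfit(t[q],s[q],1)
    print(n,q.sum(),"offset",a[1],"yaw of y axis",135-np.degrees(np.arctan(a[0])), "n", sg)
    m=(abs(W[...,0]-.33)<.06)&(abs(W[...,1]+.11)<.06)&(W[...,2]>.06);
    if m.any(): print("red",np.nanmin(W[m],0),np.nanmax(W[m],0))
    m=(abs(W[...,0]-.33)<.1)&(abs(W[...,1]-.116)<.08)&(W[...,2]>.06)
    if m.any(): print("big",np.nanmin(W[m],0),np.nanmax(W[m],0))
    # ends: extent along t
    m=(abs(W[...,0]-.4466)<.035)&(abs(W[...,1]-0)<.03)&(W[...,2]>.1)
    t=(W[m][:,:2]-c)@v;s=(W[m][:,:2]-c)@u;print("t",np.percentile(t,[.5,99.5]),"s",np.percentile(s,[.5,99.5]))
    # block top edges
    o=(abs(W[...,2]-.085)<.004)&(abs(W[...,0]-.4)<.1)&(abs(W[...,1])<.06)
    r=cv2.minAreaRect(W[o][:,:2].astype(np.float32)*1000);print("block",r)
    o=((abs(W[...,2]-.003)<.01)&(p.max(-1)<(60 if n=="top" else 90))&(abs(W[...,0]-.54)<.17)&(abs(W[...,1]+.22)<.15)).astype(np.uint8)
    o=cv2.morphologyEx(o,cv2.MORPH_OPEN,np.ones((5,5)))>0
    if o.any(): print("mat",cv2.minAreaRect(W[o][:,:2].astype(np.float32)*1000))
```

```text
top 37 offset -0.01291090742545311 yaw of y axis 134.3372657857989 n -1.0
red [ 0.30887133 -0.13037309  0.07993769] [ 0.34137748 -0.09907428  0.17419684]
big [0.3096009  0.10830517 0.10990766] [0.36013584 0.14779399 0.24922888]
t [-0.01647325  0.01757849] s [-0.01324226  0.01178465]
block ((401.5172424316406, -2.2070083618164062), (151.37322998046875, 70.47945404052734), 4.3312835693359375)
mat ((541.6947021484375, -224.0137939453125), (255.81529235839844, 216.8470001220703), 8.68676471710205)
scene 150 offset 0.015341551212337693 yaw of y axis 134.79669472074178 n 1.0
red [ 0.31221228 -0.1271101   0.06143124] [ 0.3452248  -0.09652258  0.17416118]
big [0.31594504 0.03600588 0.06051952] [0.42803838 0.1509332  0.24837604]
t [-0.01798127  0.01665149] s [-0.00711866  0.01712205]
block ((404.06903076171875, -0.7014198303222656), (152.40135192871094, 71.9322509765625), 4.843196868896484)
mat ((544.976806640625, -222.814208984375), (256.6565246582031, 219.0476837158203), 9.299229621887207)
```

Run:
```python
import cv2
a=cv2.imread("pics/scene0.png")[140:300,320:500];cv2.imwrite("pics/cc.png",cv2.resize(a,None,fx=3.5,fy=3.5,interpolation=cv2.INTER_CUBIC))
```

```text
(no output)
```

View pics/cc.png

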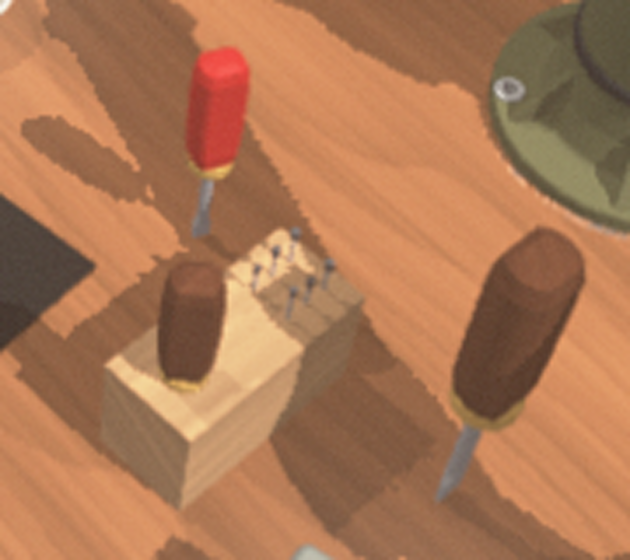

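```bash
cat >> h.py <<'E'
from scipy.spatial.transform import Rotation as Ro
def plan(start,rows):
    """start: [x,y,z,yaw] mm/deg ; rows: list of (target[x,y,z,yaw], nrows). prints rows in tool axes"""
    cur=np.array(start,float);out=[]
    for tgt,nr in rows:
        tgt=np.array(tgt,float)
        beg=cur.copy()
        for i in range(nr):
            nx=beg+(tgt-beg)*(i+1)/nr
            R=Ro.from_euler("xyz",[180,0,cur[3]],degrees=True)
            dl=R.inv().apply(nx[:3]-cur[:3])
            out.append([round(float(q),1)+0. for q in dl]+[0,0,round(float(cur[3]-nx[3]),2)+0.])
            # track rounding
            cur=np.r_[cur[:3]+R.apply(out[-1][:3]),cur[3]-out[-1][5]]
    for i in range(0,len(out),10): print(str([x for r in out[i:i+10] for x in r]).replace(" ",""))
    print("end",cur.round(2))
def st():
    from cell import monitor
    o=monitor.get_obs();print("t",round(o["time_s"],2),"pos",(o["tool_pos"]*1000).round(1),"rot",o["tool_rot"].round(2),"F",o["force"].round(1),"T",o["wrist_torque"].round(2),"w",round(o["grip_width"]*1000,1),"q",o["qpos"].round(1));return o
E
python3 -c "
from h import *
plan([260,596,223,156.4],[([300,470,290,150],3),([447.6,2,255,134.6],11),([447.6,2,215,134.6],2)])"
```

```text
[-29.0,-33.1,-22.3,0,0,2.13,-30.3,-32.1,-22.4,0,0,2.14,-31.4,-30.9,-22.3,0,0,2.13,-32.9,-30.1,3.2,0,0,1.4,-33.6,-29.4,3.2,0,0,1.4,-34.3,-28.5,3.1,0,0,1.4,-35.0,-27.6,3.2,0,0,1.4,-35.7,-26.8,3.2,0,0,1.4,-36.3,-25.9,3.2,0,0,1.4,-37.0,-25.0,3.2,0,0,1.4]
[-37.5,-24.1,3.2,0,0,1.4,-38.1,-23.2,3.1,0,0,1.4,-38.7,-22.2,3.2,0,0,1.4,-39.2,-21.3,3.2,0,0,1.4,0.0,0.0,20.0,0,0,0.0,0.0,0.0,20.0,0,0,0.0]
end [447.56   2.   215.   134.6 ]
```

>>> servo_tool(commands=[-29.0,-33.1,-22.3,0,0,2.13,-30.3,-32.1,-22.4,0,0,2.14,-31.4,-30.9,-22.3,0,0,2.13,-32.9,-30.1,3.2,0,0,1.4,-33.6,-29.4,3.2,0,0,1.4,-34.3,-28.5,3.1,0,0,1.4,-35.0,-27.6,3.2,0,0,1.4,-35.7,-26.8,3.2,0,0,1.4,-36.3,-25.9,3.2,0,0,1.4,-37.0,-25.0,3.2,0,0,1.4], jaw=60)

```text
time_s: 1.1
tool_pos: [0.3942, 0.1699, 0.2669]
tool_rot: [180.0, -0.0, 140.2]
force: [0.3, -0.2, -1.0]
grip_width: 0.0601
```

>>> servo_tool(commands=[-37.5,-24.1,3.2,0,0,1.4,-38.1,-23.2,3.1,0,0,1.4,-38.7,-22.2,3.2,0,0,1.4,-39.2,-21.3,3.2,0,0,1.4,0.0,0.0,20.0,0,0,0.0,0.0,0.0,20.0,0,0,0.0,0,0,0,0,0,0])

```text
time_s: 1.8
tool_pos: [0.4458, 0.0011, 0.212]
tool_rot: [-179.8, -0.2, 134.6]
force: [-0.0, -0.1, -1.3]
grip_width: 0.06
```

```bash
python3 -c "
from h import *
from cell import read_camera
st()
for n in('top','scene'):
    p,d=read_camera(n);np.savez(f'{n}1.npz',p=p,d=d);cv2.imwrite(f'pics/{n}1.png',p[:,:,::-1])
a=cv2.imread('pics/scene1.png')[100:340,260:560];cv2.imwrite('pics/s1.png',cv2.resize(a,None,fx=2.4,fy=2.4,interpolation=2))
"
```

```text
t 1.8 pos [445.8   1.1 212. ] rot [-1.7975e+02 -1.7000e-01  1.3455e+02] F [-0.  -0.1 -1.3] T [-0.04 -0.    0.03] w 60.0 q [-35.4  -8.2  29.3 112.    4.2  75.5  37.2]
```

View pics/s1.png

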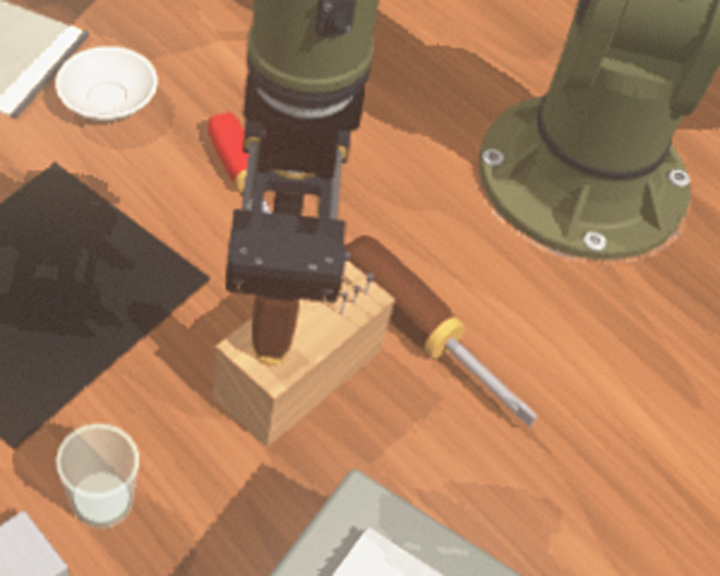

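>>> servo_tool(commands=[0,0,0,0,0,0,-0.6,1.9,20,0,0,0,0,0,30,0,0,0,0,0,30,0,0,0,0,0,10,0,0,0,0,0,0,0,0,0])

```text
time_s: 2.5
tool_pos: [0.4491, 0.0027, 0.1242]
tool_rot: [-179.9, -0.0, 134.6]
force: [-0.2, 0.1, -0.0]
grip_width: 0.0599
```

```bash
python3 -c "
from h import *
st()"
```

```text
t 2.5 pos [449.1   2.7 124.2] rot [-1.7991e+02 -4.0000e-02  1.3463e+02] F [-0.2  0.1 -0. ] T [-0.02 -0.02  0.01] w 59.9 q [-35.2  -3.   30.9 118.4   1.8  64.3  39.6]
```

>>> servo_tool(commands=[0.6,-1.6,3,0,0,0,0,0,0,0,0,0])

```text
time_s: 2.7
tool_pos: [0.4489, 0.002, 0.1228]
tool_rot: [179.9, 0.1, 134.6]
force: [-0.8, 0.1, 0.1]
grip_width: 0.0598
```

>>> servo_tool(commands=[0,0,0,0,0,0,0,0,0,0,0,0,0,0,0,0,0,0,0,0,0,0,0,0], jaw=15, newtons=55)

```text
time_s: 3.1
tool_pos: [0.4482, 0.0019, 0.1218]
tool_rot: [180.0, 0.0, 134.6]
force: [0.3, 0.3, 0.2]
grip_width: 0.0358
```

```bash
python3 -c "
from h import *
st()"
```

```text
t 3.1 pos [448.2   1.9 121.8] rot [1.7997e+02 1.0000e-02 1.3460e+02] F [0.3 0.3 0.2] T [-0.    0.01 -0.02] w 35.8 q [-35.1  -3.1  30.9 118.8   1.8  63.9  39.6]
```

Still closing.

>>> servo_tool(commands=[0,0,0,0,0,0,0,0,0,0,0,0,0,0,0,0,0,0,0,0,0,0,0,0])

```text
time_s: 3.5
tool_pos: [0.448, 0.0018, 0.1216]
tool_rot: [-180.0, -0.0, 134.6]
force: [0.1, -1.4, 0.1]
grip_width: 0.0256
```

```bash
python3 -c "
from h import *
st()"
```

```text
t 3.5 pos [448.    1.8 121.6] rot [-180.    -0.   134.6] F [ 0.1 -1.4  0.1] T [-0.08  0.08 -0.01] w 25.6 q [-35.1  -3.1  30.9 118.8   1.8  63.9  39.6]
```

```bash
python3 -c "
from h import *
plan([447.8,2.2,122,134.6],[([447.8,2.2,142,134.6],1),([447.8,2.2,262,134.6],4),([460,45,268,132],2),([505,215,262,121],5),([512.8,243,258,118.4],2),([512.8,243,258,118.4],2)])"
```

```text
[0.0,0.0,-20.0,0,0,0.0,0.0,0.0,-30.0,0,0,0.0,0.0,0.0,-30.0,0,0,0.0,0.0,0.0,-30.0,0,0,0.0,0.0,0.0,-30.0,0,0,0.0,11.0,19.4,-3.0,0,0,1.3,11.3,19.1,-3.0,0,0,1.3,19.3,29.4,1.2,0,0,2.2,20.3,28.7,1.2,0,0,2.2,21.5,27.9,1.2,0,0,2.2]
[22.5,27.0,1.2,0,0,2.2,23.5,26.2,1.2,0,0,2.2,10.0,10.5,2.0,0,0,1.3,10.2,10.3,2.0,0,0,1.3,0.0,0.0,0.0,0,0,0.0,0.0,0.0,0.0,0,0,0.0]
end [512.79 242.95 258.   118.4 ]
```

>>> servo_tool(commands=[0,0,-20,0,0,0,0,0,-30,0,0,0,0,0,-30,0,0,0,0,0,-30,0,0,0,0,0,-30,0,0,0,0,0,0,0,0,0])

```text
time_s: 4.1
tool_pos: [0.4503, 0.0021, 0.2654]
tool_rot: [179.6, 0.2, 134.6]
force: [0.7, -0.8, -1.1]
grip_width: 0.0259
```

>>> servo_tool(commands=[11.0,19.4,-3.0,0,0,1.3,11.3,19.1,-3.0,0,0,1.3,19.3,29.4,1.2,0,0,2.2,20.3,28.7,1.2,0,0,2.2,21.5,27.9,1.2,0,0,2.2,22.5,27.0,1.2,0,0,2.2,23.5,26.2,1.2,0,0,2.2,10.0,10.5,2.0,0,0,1.3,10.2,10.3,2.0,0,0,1.3])

```text
time_s: 5.0
tool_pos: [0.5124, 0.2439, 0.2555]
tool_rot: [-179.8, 0.0, 118.4]
force: [-0.0, -1.1, -1.7]
grip_width: 0.0257
```

>>> servo_tool(commands=[0,0,0,0,0,0,0,0,0,0,0,0,0,0,0,0,0,0,0,0,0,0])

```text
invalid input at $.commands: expected a multiple of 6 numbers
```

>>> servo_tool(commands=[0,0,0,0,0,0,0,0,0,0,0,0,0,0,0,0,0,0])

```text
time_s: 5.3
tool_pos: [0.5129, 0.2413, 0.2573]
tool_rot: [-180.0, 0.0, 118.3]
force: [-0.7, -0.3, -1.3]
grip_width: 0.0259
```

```bash
python3 -c "
from h import *
from cell import read_camera
st()
for n in('top','scene'):
    p,d=read_camera(n);np.savez(f'{n}2.npz',p=p,d=d);cv2.imwrite(f'pics/{n}2.png',p[:,:,::-1])
a=cv2.imread('pics/scene2.png')[260:480,320:540];b=cv2.imread('pics/top2.png')[120:340,60:280];cv2.imwrite('pics/s2.png',cv2.resize(np.hstack([a,b]),None,fx=1.8,fy=1.8,interpolation=2))
"
```

```text
t 5.3 pos [512.9 241.3 257.3] rot [-1.7996e+02  2.0000e-02  1.1834e+02] F [-0.7 -0.3 -1.3] T [-0.02  0.03 -0.02] w 25.9 q [-45.    7.3  19.   92.9  -2.4  80.2   2.5]
```

View pics/s2.png

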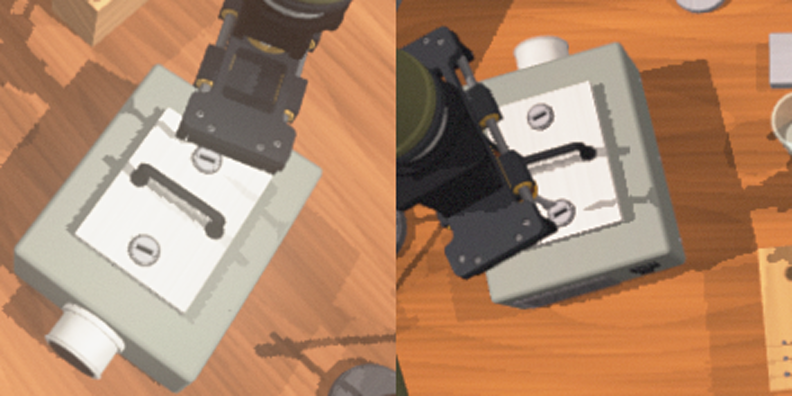

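```bash
python3 -c "
from h import *
p,_=load('top',2)
X=np.array([.5129,.2413,.1457]);print(proj('top',X),proj('top',[.5128,.243,.1145]))
a=p[200:270,110:190,::-1];b=cv2.resize(a,None,fx=8,fy=8,interpolation=2)
cv2.imwrite('pics/z2.png',b)
"
```

```text
[146.30984479 234.26166677] [151.19670494 237.66804897]
```

View pics/z2.png

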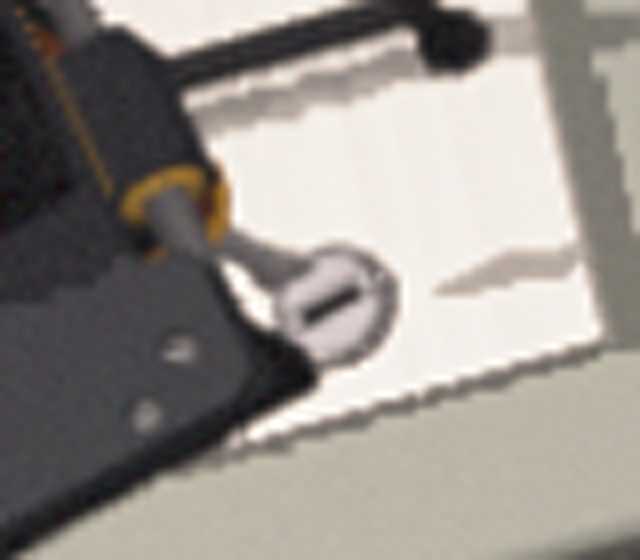

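>>> servo_tool(commands=[1.5,0.7,10,0,0,0,0,0,10,0,0,0,0,0,3,0,0,0,0,0,0,0,0,0,0,0,0,0,0,0])

```text
time_s: 5.9
tool_pos: [0.5129, 0.2443, 0.2345]
tool_rot: [-180.0, 0.0, 118.4]
force: [-0.8, -0.3, -0.8]
grip_width: 0.0258
```

```bash
python3 -c "
from h import *
from cell import read_camera
o=st()
X=o['tool_pos']-[0,0,.1116]
for n in('top','scene'):
    p,d=read_camera(n);np.savez(f'{n}3.npz',p=p,d=d);
    print(n,proj(n,X),proj(n,[.5128,.243,.1145]))
p,_=load('top',3)
b=cv2.resize(p[205:260,120:180,::-1],None,fx=8,fy=8,interpolation=2)
cv2.imwrite('pics/z3.png',b)
"
```

```text
t 5.9 pos [512.9 244.3 234.5] rot [-180.      0.    118.41] F [-0.8 -0.3 -0.8] T [-0.04  0.04 -0.02] w 25.8 q [-45.1   8.   18.8  94.8  -2.6  77.6   2.5]
top [149.00907381 236.74913267] [151.19670494 237.66804897]
scene [436.27946508 346.98308638] [434.89258091 348.15829447]
```

View pics/z3.png

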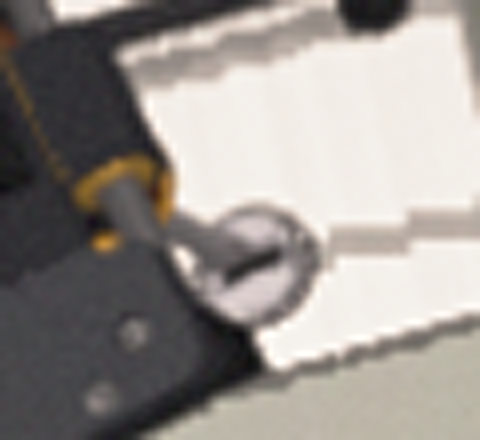

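>>> servo_tool(commands=[-0.9,-0.6,0,0,0,0,0,0,0,0,0,0,0,0,2,0,0,0,0,0,2,0,0,0,0,0,2,0,0,0])

```text
time_s: 6.5
tool_pos: [0.5127, 0.2432, 0.2283]
tool_rot: [-180.0, -0.0, 118.4]
force: [0.8, -0.8, -1.7]
grip_width: 0.0257
```

>>> servo_tool(commands=[0,0,0.8,0,0,0,0,0,0,0,0,0])

```text
time_s: 6.7
tool_pos: [0.5127, 0.2432, 0.2275]
tool_rot: [-180.0, 0.0, 118.4]
force: [0.3, -0.5, -1.5]
grip_width: 0.0257
```

```bash
python3 -c "
from h import *
from cell import read_camera
o=st()
X=o['tool_pos']-[0,0,.1116]
for n in('top',):
    p,d=read_camera(n);np.savez(f'{n}4.npz',p=p,d=d);
p,_=load('top',4)
b=cv2.resize(p[205:260,120:180,::-1],None,fx=8,fy=8,interpolation=2)
cv2.imwrite('pics/z4.png',b)
"
```

```text
t 6.7 pos [512.7 243.2 227.5] rot [-179.98    0.    118.41] F [ 0.3 -0.5 -1.5] T [-0.04 -0.04  0.01] w 25.7 q [-45.    8.2  18.8  95.4  -2.7  76.9   2.6]
```

View pics/z4.png

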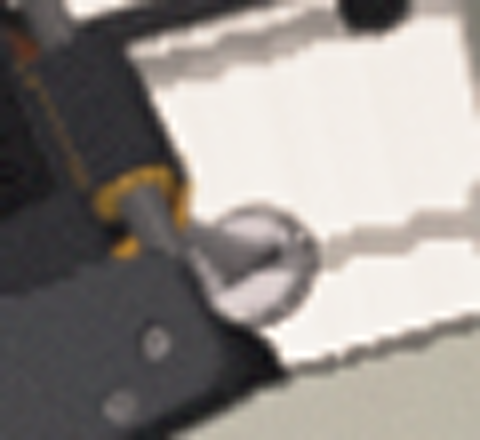

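>>> servo_tool(commands=[0,0,0,0,0,-6,0,0,0,0,0,-6,0,0,0,0,0,-6,0,0,0,0,0,-6,0,0,0,0,0,-6])

```text
time_s: 7.25
tool_pos: [0.5127, 0.243, 0.2278]
tool_rot: [-180.0, -0.0, 148.6]
force: [-0.2, -0.1, -2.2]
grip_width: 0.0256
```

```bash
python3 -c "
from h import *
from cell import read_camera
o=st()
p,_=read_camera('top')
b=cv2.resize(p[205:260,120:180,::-1],None,fx=8,fy=8,interpolation=2)
cv2.imwrite('pics/z5.png',b)
"
```

```text
t 7.25 pos [512.7 243.  227.8] rot [-1.7998e+02 -1.0000e-02  1.4863e+02] F [-0.2 -0.1 -2.2] T [-0.17  0.12 -0.12] w 25.6 q [-43.1   8.1  16.7  95.4  -2.4  76.9  32.6]
```

View pics/z5.png

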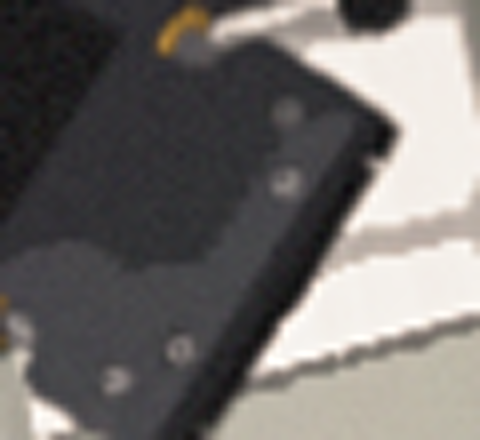

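>>> servo_tool(commands=[0,0,0,0,0,-7,0,0,0,0,0,-7,0,0,0,0,0,-7,0,0,0,0,0,-7,0,0,0,0,0,-7,0,0,0,0,0,-7,0,0,0,0,0,-6,0,0,0,0,0,-4,0,0,0,0,0,0])

```text
time_s: 8.2
tool_pos: [0.5127, 0.2432, 0.2278]
tool_rot: [180.0, -0.0, -159.7]
force: [-1.2, -0.3, -1.0]
grip_width: 0.0254
```

```bash
python3 -c "
from h import *
o=st()
"
```

```text
t 8.2 pos [512.7 243.2 227.8] rot [ 1.7999e+02 -1.0000e-02 -1.5969e+02] F [-1.2 -0.3 -1. ] T [ 0.03  0.18 -0.19] w 25.4 q [-40.    8.1  13.3  95.3  -1.9  76.9  83.9]
```

>>> servo_tool(commands=[0,0,0,0,0,-3,0,0,0,0,0,-3,0,0,0,0,0,0])

```text
time_s: 8.5
tool_pos: [0.5126, 0.2432, 0.2278]
tool_rot: [180.0, -0.0, -153.7]
force: [-1.2, -0.7, -0.4]
grip_width: 0.0254
```

```bash
python3 -c "
from h import *
o=st()
"
```

```text
t 8.5 pos [512.6 243.2 227.8] rot [ 1.7999e+02 -1.0000e-02 -1.5374e+02] F [-1.2 -0.7 -0.4] T [ 0.02  0.3  -0.06] w 25.4 q [-39.7   8.1  12.9  95.2  -1.9  76.9  89.8]
```

>>> servo_tool(commands=[0,0,0,0,0,-3,0,0,0,0,0,-3])

```text
time_s: 8.7
tool_pos: [0.5126, 0.2433, 0.2278]
tool_rot: [180.0, -0.0, -147.7]
force: [-0.3, -0.5, -1.6]
grip_width: 0.0258
```

```bash
python3 -c "
from h import *
o=st()
"
```

```text
t 8.7 pos [512.6 243.3 227.8] rot [ 1.7998e+02 -1.0000e-02 -1.4768e+02] F [-0.3 -0.5 -1.6] T [ 0.07  0.24 -0.1 ] w 25.8 q [-39.3   8.1  12.5  95.2  -1.8  76.9  95.8]
```

>>> servo_tool(commands=[0,0,0,0,0,7,0,0,0,0,0,7,0,0,-5,0,0,0,0,0,-20,0,0,0,0,0,-30,0,0,0,0,0,-5,0,0,0])

```text
time_s: 9.3
tool_pos: [0.5146, 0.244, 0.292]
tool_rot: [179.9, 0.4, -161.5]
force: [1.1, 0.3, -1.9]
grip_width: 0.025
```

```bash
python3 -c "
from h import *
from cell import read_camera
o=st()
for n in('top','scene'):
    p,d=read_camera(n);np.savez(f'{n}5.npz',p=p,d=d);cv2.imwrite(f'pics/{n}5.png',p[:,:,::-1])
a=cv2.imread('pics/scene5.png')[260:460,340:540];b=cv2.imread('pics/top5.png')[120:320,60:260];cv2.imwrite('pics/s5.png',cv2.resize(np.hstack([a,b]),None,fx=2,fy=2,interpolation=2))
"
```

```text
t 9.3 pos [514.6 244.  292. ] rot [ 179.92    0.4  -161.54] F [ 1.1  0.3 -1.9] T [ 0.06 -0.02  0.03] w 25.0 q [-40.3   6.7  13.5  89.5  -1.6  83.6  81.8]
```

View pics/s5.png

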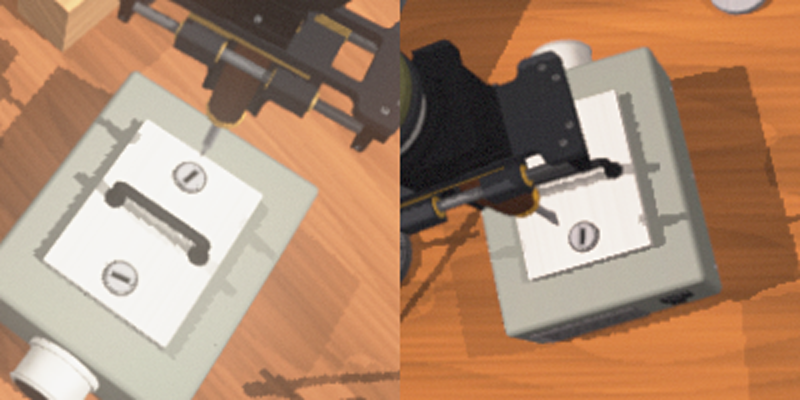

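```bash
cat > slot.py <<'E'
from h import *
def slots(k,which="ab"):
  for n in("top","scene"):
    p,d=load(n,k)
    for nm,c in(("a",(.5128,.2428)),("b",(.6192,.2709))):
        if nm not in which: continue
        o=ortho(n,p,.1145,c[0],c[1],.0105,.0001);g=cv2.cvtColor(o,cv2.COLOR_RGB2GRAY).astype(float)
        t=(g.min()+np.median(g))/2
        i,j=np.mgrid[:g.shape[0],:g.shape[1]];m=(g<t)&(np.hypot(i-105,j-105)<95)
        nl,l,st,ce=cv2.connectedComponentsWithStats(m.astype(np.uint8));kk=1+np.argmax(st[1:,4]);m=l==kk
        M=cv2.moments(m.astype(np.uint8),True)
        x=c[0]+.0105-M['m01']/M['m00']*1e-4;y=c[1]+.0105-M['m10']/M['m00']*1e-4
        a=-0.5*np.degrees(np.arctan2(2*M['mu11'],M['mu20']-M['mu02']))
        print(n,nm,round(x,4),round(y,4),"fastener angle",round((a-14.8)%180,1),m.sum())
E
python3 -c "
from slot import *
slots(5)
for n,(u,v,w,h) in dict(top=(120,200,60,60),scene=(400,290,80,60)).items():
    p,_=load(n,5);cv2.imwrite(f'pics/z6{n}.png',cv2.resize(p[v:v+h,u:u+w,::-1],None,fx=8,fy=8,interpolation=2))
"
```

```text
top a 0.5128 0.2438 fastener angle 75.8 5347
top b 0.6174 0.2659 fastener angle 131.4 331
scene a 0.5123 0.2425 fastener angle 75.9 5608
scene b 0.6193 0.2706 fastener angle 11.8 5952
```

View pics/z6top.png

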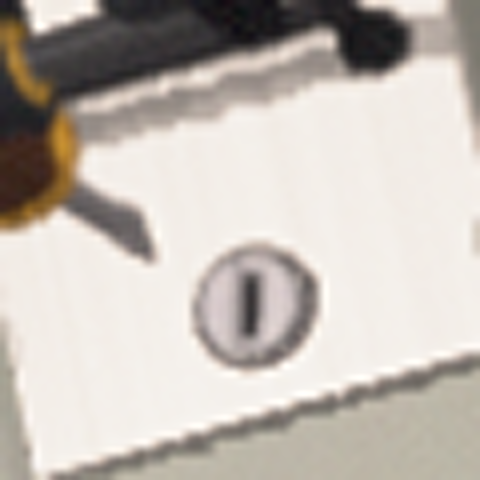

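View pics/z6scene.png

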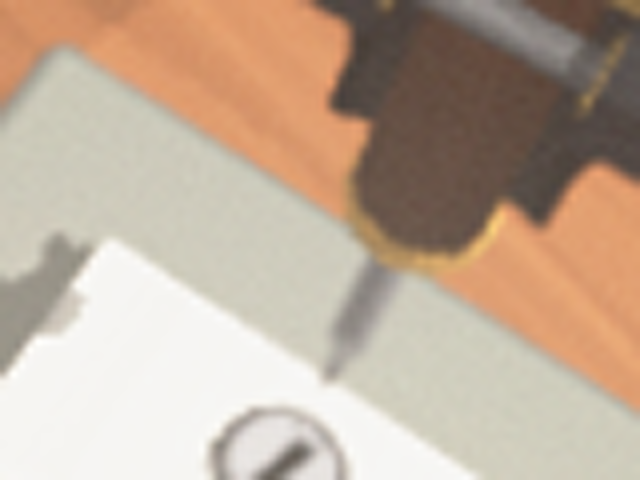

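```bash
python3 -c "
from h import *
for h in (.105,.108,.111,.1116,.114):
  X=np.array([.5146,.244,.292-h]);print(h,(proj('top',X)-[120,200])*8,(proj('scene',X)-[400,290])*8)
c=np.array([.5146,.244,.292-.1116])
for yaw in (170,180,190,198.5,210):
  u=.006*np.array([np.cos(np.radians(yaw)),np.sin(np.radians(yaw)),0])
  print(yaw,[((proj('top',c+s*u)-[120,200])*8).round() for s in(1,-1)],[((proj('scene',c+s*u)-[400,290])*8).round() for s in(1,-1)])
st()"
```

```text
0.105 [132.55937798 228.47554471] [344.32358871 343.79716767]
0.108 [137.61934973 231.40926877] [341.30411757 349.58258443]
0.111 [142.644434   234.32227201] [338.30380005 355.32942721]
0.1116 [143.64529512 234.90240498] [337.70601954 356.47419969]
0.114 [147.63497956 237.21476768] [335.32246114 361.0380678 ]
170 [array([138., 261.]), array([150., 208.])] [array([362., 343.]), array([313., 370.])]
180 [array([142., 262.]), array([145., 208.])] [array([359., 339.]), array([317., 374.])]
190 [array([147., 261.]), array([140., 209.])] [array([355., 336.]), array([321., 377.])]
198.5 [array([151., 260.]), array([136., 210.])] [array([351., 333.]), array([324., 380.])]
210 [array([156., 258.]), array([131., 212.])] [array([346., 331.]), array([330., 382.])]
t 9.4 pos [513.5 243.5 289.1] rot [ 1.7996e+02  1.7000e-01 -1.6156e+02] F [ 0.1  0.3 -1.4] T [ 0.01  0.05 -0.03] w 25.4 q [-40.3   6.7  13.5  89.8  -1.6  83.5  81.8]
```

>>> servo_tool(commands=[0,0,10,0,0,6,0,0,20,0,0,6,0,0,18,0,0,5,0,0,5,0,0,0,0,0,4,0,0,0,0,0,3,0,0,0,0,0,1,0,0,0])

```text
time_s: 10.1
tool_pos: [0.513, 0.2433, 0.227]
tool_rot: [180.0, 0.0, -178.5]
force: [0.3, -0.0, -1.8]
grip_width: 0.0259
```

>>> servo_tool(commands=[0,0,0.7,0,0,0,0,0,0,0,0,0])

```text
time_s: 10.3
tool_pos: [0.513, 0.2433, 0.2265]
tool_rot: [180.0, 0.0, -178.6]
force: [-0.1, -0.5, -0.6]
grip_width: 0.0256
```

>>> servo_tool(commands=[0,0,0.7,0,0,0,0,0,0,0,0,0])

```text
time_s: 10.5
tool_pos: [0.5131, 0.2434, 0.226]
tool_rot: [180.0, 0.1, -178.6]
force: [-1.0, -0.8, 1.4]
grip_width: 0.0258
```

```bash
python3 -c "
from h import *
st()"
```

```text
t 10.5 pos [513.1 243.4 226. ] rot [ 1.7997e+02  5.0000e-02 -1.7858e+02] F [-1.  -0.8  1.4] T [ 0.04  0.09 -0.01] w 25.8 q [-41.    8.1  14.4  95.4  -2.1  76.6  65.1]
```

>>> servo_tool(commands=[0,0,0,0,0,-5,0,0,0,0,0,-5,0,0,0,0,0,-5,0,0,0,0,0,-5])

```text
time_s: 10.9
tool_pos: [0.5132, 0.2432, 0.226]
tool_rot: [-180.0, 0.1, -158.4]
force: [0.0, -0.5, 0.6]
grip_width: 0.0258
```

```bash
python3 -c "
from h import *
st()"
```

```text
t 10.9 pos [513.2 243.2 226. ] rot [-1.7999e+02  7.0000e-02 -1.5840e+02] F [ 0.  -0.5  0.6] T [-0.07 -0.01 -0.05] w 25.8 q [-39.8   8.1  13.   95.4  -1.9  76.6  85.1]
```

>>> servo_tool(commands=[0,0,0,0,0,-4,0,0,0,0,0,0])

```text
time_s: 11.1
tool_pos: [0.5133, 0.2432, 0.226]
tool_rot: [-180.0, 0.1, -154.6]
force: [-0.2, 0.4, 0.8]
grip_width: 0.0255
```

```bash
python3 -c "
from h import *
st()"
```

```text
t 11.1 pos [513.3 243.2 226. ] rot [-1.800e+02  7.000e-02 -1.546e+02] F [-0.2  0.4  0.8] T [-0.08 -0.04 -0.14] w 25.5 q [-39.5   8.1  12.7  95.4  -1.8  76.6  88.9]
```

>>> servo_tool(commands=[0,0,0,0,0,-4,0,0,0,0,0,0])

```text
time_s: 11.3
tool_pos: [0.5132, 0.2433, 0.226]
tool_rot: [-180.0, 0.1, -150.7]
force: [0.6, -0.6, 2.1]
grip_width: 0.0256
```

```bash
python3 -c "
from h import *
st()"
```

```text
t 11.3 pos [513.2 243.3 226. ] rot [-1.7999e+02  7.0000e-02 -1.5068e+02] F [ 0.6 -0.6  2.1] T [ 0.01 -0.05 -0.12] w 25.6 q [-39.3   8.1  12.5  95.4  -1.8  76.6  92.8]
```

>>> servo_tool(commands=[0,0,0,0,0,-4,0,0,0,0,0,0])

```text
time_s: 11.5
tool_pos: [0.5132, 0.2434, 0.226]
tool_rot: [-180.0, 0.1, -146.7]
force: [0.5, -0.9, 1.8]
grip_width: 0.0256
```

```bash
python3 -c "
from h import *
st()"
```

```text
t 11.5 pos [513.2 243.4 226. ] rot [-1.7999e+02  8.0000e-02 -1.4672e+02] F [ 0.5 -0.9  1.8] T [ 0.02 -0.02 -0.13] w 25.6 q [-39.1   8.1  12.2  95.4  -1.8  76.6  96.7]
```

>>> servo_tool(commands=[0,0,0,0,0,-4,0,0,0,0,0,0])

```text
time_s: 11.7
tool_pos: [0.5131, 0.2434, 0.226]
tool_rot: [-180.0, 0.1, -142.7]
force: [0.2, 0.1, 4.1]
grip_width: 0.0259
```

```bash
python3 -c "
from h import *
st()"
```

```text
t 11.7 pos [513.1 243.4 226. ] rot [-1.7999e+02  7.0000e-02 -1.4274e+02] F [0.2 0.1 4.1] T [ 0.03 -0.01 -0.12] w 25.9 q [-38.8   8.1  11.9  95.4  -1.7  76.6 100.7]
```

>>> servo_tool(commands=[0,0,0,0,0,-4,0,0,0,0,0,0])

```text
time_s: 11.9
tool_pos: [0.5131, 0.2435, 0.2259]
tool_rot: [-180.0, 0.1, -138.8]
force: [-0.3, -0.3, 4.2]
grip_width: 0.0257
```

```bash
python3 -c "
from h import *
st()"
```

```text
t 11.9 pos [513.1 243.5 225.9] rot [-1.8000e+02  7.0000e-02 -1.3876e+02] F [-0.3 -0.3  4.2] T [ 0.08 -0.   -0.14] w 25.7 q [-38.6   8.1  11.7  95.4  -1.7  76.6 104.6]
```

>>> servo_tool(commands=[0,0,0,0,0,8,0,0,0,0,0,4,0,0,-5,0,0,0,0,0,-20,0,0,0,0,0,-30,0,0,0,0,0,-5,0,0,0,0,0,0,0,0,0])

```text
time_s: 12.6
tool_pos: [0.513, 0.2434, 0.2857]
tool_rot: [180.0, 0.1, -150.6]
force: [-0.6, -0.4, -1.9]
grip_width: 0.0258
```

```bash
python3 -c "
from slot import *
from cell import read_camera
o=st()
for n in('top','scene'):
    p,d=read_camera(n);np.savez(f'{n}6.npz',p=p,d=d)
slots(6)
a=[]
for n,(u,v,w,h) in dict(top=(120,200,60,60),scene=(400,290,60,60)).items():
    p,_=load(n,6);a.append(cv2.resize(p[v:v+h,u:u+w,::-1],None,fx=6,fy=6,interpolation=2))
cv2.imwrite(f'pics/z7.png',np.hstack(a))
"
```

```text
t 12.6 pos [513.  243.4 285.7] rot [ 1.800e+02  6.000e-02 -1.506e+02] F [-0.6 -0.4 -1.9] T [0.03 0.03 0.03] w 25.8 q [-39.5   6.8  12.6  90.   -1.5  83.2  92.6]
top a 0.513 0.2438 fastener angle 90.9 5606Traceback (most recent call last):
  File "<string>", line 7, in <module>
    slots(6)
    ~~~~~^^^
  File "slot.py", line 10, in slots
    nl,l,st,ce=cv2.connectedComponentsWithStats(m.astype(np.uint8));kk=1+np.argmax(st[1:,4]);m=l==kk
                                                                         ~~~~~~~~~^^^^^^^^^^
    return _wrapfunc(a, 'argmax', axis=axis, out=out, **kwds)
    return bound(*args, **kwds)
ValueError: attempt to get argmax of an empty sequence
```

```bash
python3 -c "
from slot import *
slots(6,'a')
o=st();c=o['tool_pos']-[0,0,.1116]
a=[]
for n,(u,v,w,h) in dict(top=(125,215,36,36),scene=(425,320,36,36)).items():
    p,_=load(n,6);a.append(cv2.resize(p[v:v+h,u:u+w,::-1],None,fx=11,fy=11,interpolation=2))
    for yaw in (150,165,180,190,200,210):
        q=.006*np.array([np.cos(np.radians(yaw)),np.sin(np.radians(yaw)),0])
        print(n,yaw,[((proj(n,c+s*q)-[u,v]+.5)*11).round() for s in(1,-1)])
cv2.imwrite(f'pics/z7.png',np.hstack(a))
"
```

```text
top a 0.513 0.2438 fastener angle 90.9 5606
scene a 0.5121 0.2424 fastener angle 89.9 5725
t 12.7 pos [512.1 242.9 283.8] rot [ 1.8000e+02 -1.4000e-01 -1.5059e+02] F [ 1.3  0.9 -2.4] T [0.03 0.08 0.03] w 25.9 q [-39.5   6.9  12.6  90.2  -1.5  83.2  92.6]
top 150 [array([153., 222.]), array([192., 157.])]
top 165 [array([161., 225.]), array([183., 154.])]
top 180 [array([171., 226.]), array([174., 153.])]
top 190 [array([177., 225.]), array([168., 154.])]
top 200 [array([183., 223.]), array([162., 156.])]
top 210 [array([189., 221.]), array([156., 158.])]
scene 150 [array([229., 167.]), array([152., 177.])]
scene 165 [array([226., 157.]), array([156., 187.])]
scene 180 [array([219., 149.]), array([162., 195.])]
scene 190 [array([214., 144.]), array([167., 200.])]
scene 200 [array([208., 140.]), array([173., 204.])]
scene 210 [array([201., 137.]), array([180., 207.])]
```

View pics/z7.png

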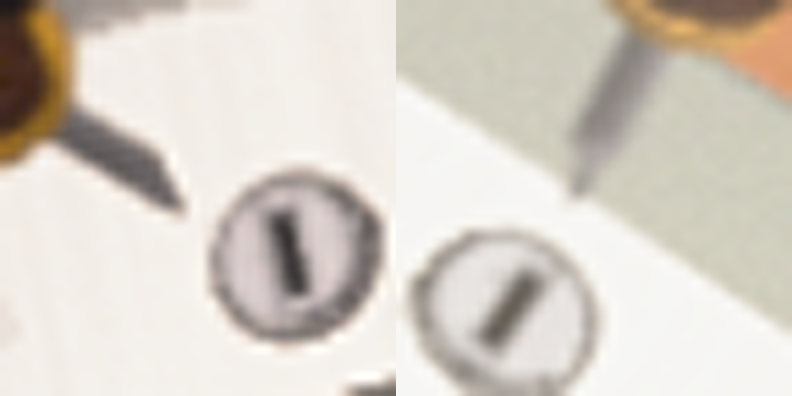

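```bash
python3 -c "
from h import *
plan([513,243.4,285.7,209.4],[([513,243.4,295.7,200],2),([619.5,271.1,295.7,132.3],8),([619.5,271.1,240,116.5],4),([619.5,271.1,234,116.5],1)])"
```

```text
[0.0,0.0,-5.0,0,0,4.7,0.0,0.0,-5.0,0,0,4.7,-13.7,-1.3,0.0,0,0,8.46,-13.7,0.7,0.0,0,0,8.47,-13.5,2.8,0.0,0,0,8.46,-12.9,4.7,0.0,0,0,8.46,-12.1,6.5,0.0,0,0,8.46,-11.0,8.3,0.0,0,0,8.46,-9.7,9.8,0.0,0,0,8.47,-8.1,11.1,0.0,0,0,8.46]
[0.0,0.0,13.9,0,0,3.95,0.0,0.0,13.9,0,0,3.95,0.0,0.0,14.0,0,0,3.95,0.0,0.0,13.9,0,0,3.95,0.0,0.0,6.0,0,0,0.0]
end [619.49 271.13 234.   116.5 ]
```

>>> servo_tool(commands=[0.0,0.0,-5.0,0,0,4.7,0.0,0.0,-5.0,0,0,4.7,-13.7,-1.3,0.0,0,0,8.46,-13.7,0.7,0.0,0,0,8.47,-13.5,2.8,0.0,0,0,8.46,-12.9,4.7,0.0,0,0,8.46,-12.1,6.5,0.0,0,0,8.46,-11.0,8.3,0.0,0,0,8.46,-9.7,9.8,0.0,0,0,8.47,-8.1,11.1,0.0,0,0,8.46])

```text
time_s: 13.7
tool_pos: [0.619, 0.2708, 0.293]
tool_rot: [-179.8, -0.1, 132.0]
force: [-0.4, -0.5, -0.7]
grip_width: 0.0258
```

>>> servo_tool(commands=[0.0,0.0,13.9,0,0,3.95,0.0,0.0,13.9,0,0,3.95,0.0,0.0,14.0,0,0,3.95,0.0,0.0,13.9,0,0,3.95,0,0,0,0,0,0,0,0,0,0,0,0,0,0,0,0,0,0])

```text
time_s: 14.4
tool_pos: [0.6195, 0.271, 0.24]
tool_rot: [180.0, 0.0, 116.6]
force: [0.7, 0.1, -0.9]
grip_width: 0.0258
```

```bash
python3 -c "
from slot import *
from cell import read_camera
o=st();c=o['tool_pos']-[0,0,.1116]
for n in('top','scene'):
    p,d=read_camera(n);np.savez(f'{n}7.npz',p=p,d=d)
a=[]
for n,(u,v,w,h) in dict(top=(112,155,50,50),scene=(375,370,50,50)).items():
    p,_=load(n,7);a.append(cv2.resize(p[v:v+h,u:u+w,::-1],None,fx=8,fy=8,interpolation=2))
    for yaw in (116.5,):
        q=.006*np.array([np.cos(np.radians(yaw)),np.sin(np.radians(yaw)),0])
        print(n,yaw,[((proj(n,c+s*q)-[u,v]+.5)*8).round() for s in(1,-1)])
cv2.imwrite(f'pics/z8.png',np.hstack(a))
"
```

```text
t 14.4 pos [619.5 271.  240. ] rot [179.97   0.   116.57] F [ 0.7  0.1 -0.9] T [-0.06 -0.02  0.02] w 25.8 q [-43.   21.9  23.3  78.3  -8.6  81.4   6.6]
top 116.5 [array([181., 231.]), array([226., 208.])]
scene 116.5 [array([240., 226.]), array([185., 201.])]
```

View pics/z8.png

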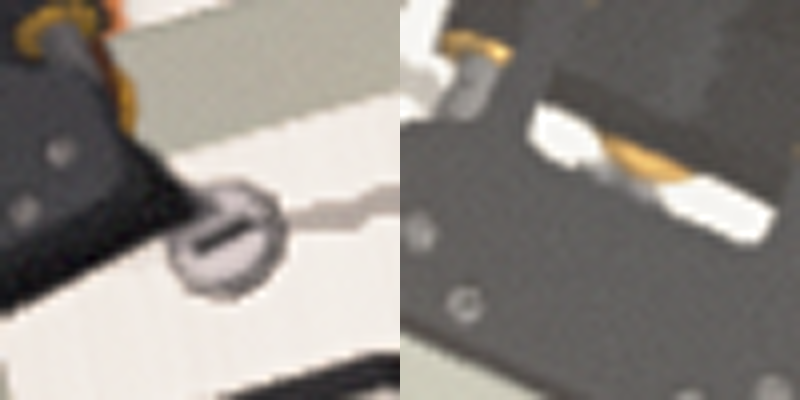

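```bash
python3 -c "
from slot import *
p,_=load('top',7);b=cv2.resize(p[172:196,126:156,::-1],None,fx=24,fy=24,interpolation=0)
c=np.array([.6195,.271,.24-.1116]);q=.006*np.array([np.cos(np.radians(116.5)),np.sin(np.radians(116.5)),0])
for s in(1,-1):
  uv=(proj('top',c+s*q)-[126,172]+.5)*24;cv2.circle(b,tuple(int(x) for x in uv),4,(0,0,255),-1)
for z in(.1145,):
  uv=(proj('top',[.6195,.2711,z])-[126,172]+.5)*24;cv2.circle(b,tuple(int(x) for x in uv),4,(0,255,0),-1)
cv2.imwrite('pics/z9.png',b)
"
```

```text
(no output)
```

View pics/z9.png

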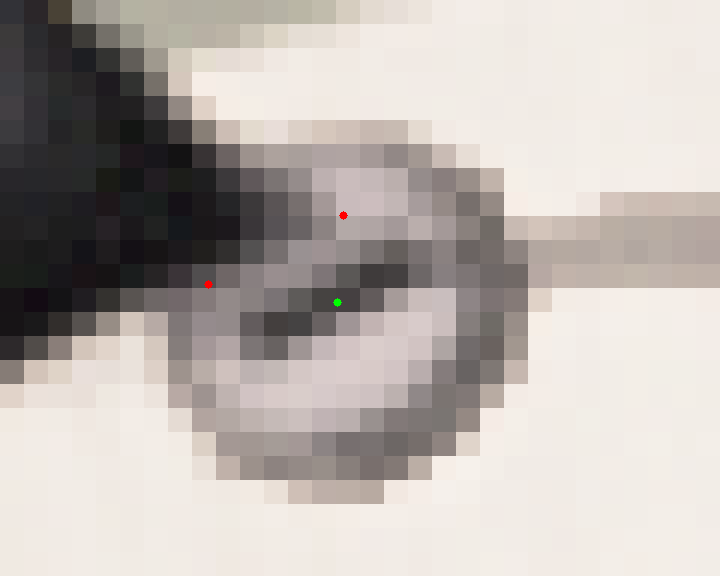

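>>> servo_tool(commands=[0,0,5,0,0,0,0,0,2,0,0,0,0,0,1,0,0,0,0,0,1,0,0,0,0,0,0,0,0,0])

```text
time_s: 15.0
tool_pos: [0.6192, 0.271, 0.2305]
tool_rot: [-180.0, -0.0, 116.5]
force: [-0.5, 0.1, -1.1]
grip_width: 0.0256
```

>>> servo_tool(commands=[0,0,1,0,0,0,0,0,1,0,0,0,0,0,0,0,0,0])

```text
time_s: 15.3
tool_pos: [0.6192, 0.271, 0.2285]
tool_rot: [-180.0, -0.0, 116.5]
force: [0.3, 0.5, -1.5]
grip_width: 0.0259
```

```bash
python3 -c "
from slot import *
from cell import read_camera
o=st()
p,_=read_camera('top');b=cv2.resize(p[172:196,126:156,::-1],None,fx=24,fy=24,interpolation=0)
c=o['tool_pos']-[0,0,.1116];q=.006*np.array([np.cos(np.radians(116.5)),np.sin(np.radians(116.5)),0])
for s in(1,-1):
  uv=(proj('top',c+s*q)-[126,172]+.5)*24;cv2.circle(b,tuple(int(x) for x in uv),4,(0,0,255),-1)
cv2.imwrite('pics/z10.png',b)
"
```

```text
t 15.3 pos [619.2 271.  228.5] rot [-179.99   -0.    116.51] F [ 0.3  0.5 -1.5] T [-0.07  0.05 -0.01] w 25.9 q [-43.   22.2  23.2  79.3  -8.7  80.2   6.6]
```

View pics/z10.png

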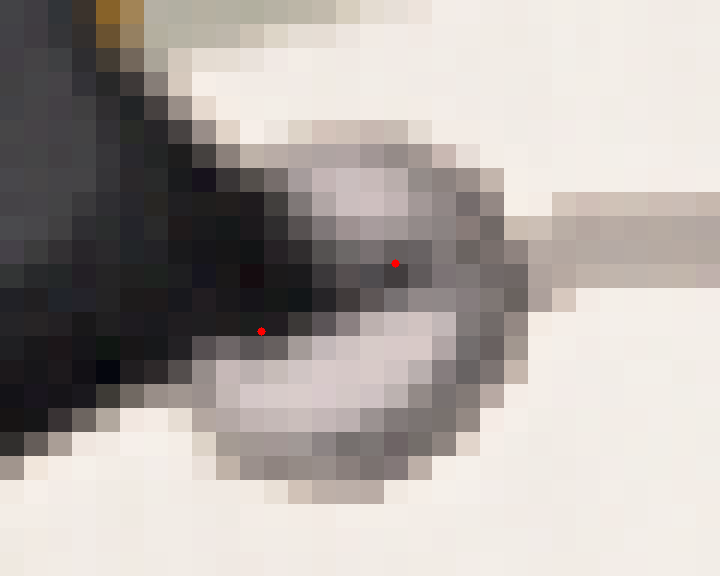

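In the slot (no contact force at 2 mm below the head's top). Down to the floor, then turn.

>>> servo_tool(commands=[0,0,1,0,0,0,0,0,0.8,0,0,0,0,0,0,0,0,0])

```text
time_s: 15.65
tool_pos: [0.6192, 0.2709, 0.2267]
tool_rot: [-180.0, -0.0, 116.5]
force: [-0.5, -0.5, -1.5]
grip_width: 0.0257
```

>>> servo_tool(commands=[0,0,0.6,0,0,0,0,0,0,0,0,0])

```text
time_s: 15.85
tool_pos: [0.6193, 0.2709, 0.2262]
tool_rot: [-180.0, 0.0, 116.5]
force: [-0.7, 0.4, -1.8]
grip_width: 0.0257
```

```bash
python3 -c "
from h import *
st()"
```

```text
t 15.85 pos [619.3 270.9 226.2] rot [-180.      0.    116.51] F [-0.7  0.4 -1.8] T [-0.06  0.05  0.05] w 25.7 q [-43.   22.2  23.2  79.5  -8.7  80.    6.6]
```

>>> servo_tool(commands=[0,0,0.4,0,0,0,0,0,0,0,0,0])

```text
time_s: 16.05
tool_pos: [0.6193, 0.271, 0.2261]
tool_rot: [180.0, -0.0, 116.5]
force: [0.1, -0.1, -0.3]
grip_width: 0.0252
```

>>> servo_tool(commands=[0,0,0,0,0,-7,0,0,0,0,0,-7,0,0,0,0,0,-7,0,0,0,0,0,-7,0,0,0,0,0,-7,0,0,0,0,0,-7,0,0,0,0,0,-7,0,0,0,0,0,-7,0,0,0,0,0,-7,0,0,0,0,0,-7])

```text
time_s: 17.05
tool_pos: [0.6192, 0.2711, 0.2261]
tool_rot: [180.0, 0.0, -173.2]
force: [-0.4, 0.2, 0.0]
grip_width: 0.0258
```

```bash
python3 -c "
from h import *
st()"
```

```text
t 17.05 pos [619.2 271.1 226.1] rot [ 179.98    0.   -173.22] F [-0.4  0.2  0. ] T [ 0.04  0.17 -0.11] w 25.8 q [-35.2  21.5  12.5  79.2  -4.6  79.8  74.1]
```

>>> servo_tool(commands=[0,0,0,0,0,-7,0,0,0,0,0,-7,0,0,0,0,0,-6,0,0,0,0,0,-5,0,0,0,0,0,-5,0,0,0,0,0,-4,0,0,0,0,0,0])

```text
time_s: 17.75
tool_pos: [0.6192, 0.2713, 0.2261]
tool_rot: [180.0, 0.0, -139.5]
force: [-0.7, 1.2, 0.8]
grip_width: 0.0257
```

```bash
python3 -c "
from h import *
st()"
```

```text
t 17.75 pos [619.2 271.3 226.1] rot [ 1.7996e+02  3.0000e-02 -1.3949e+02] F [-0.7  1.2  0.8] T [ 0.25  0.21 -0.12] w 25.7 q [-31.5  21.3   7.6  79.   -2.8  79.8 106.5]
```

>>> servo_tool(commands=[0,0,0,0,0,-4,0,0,0,0,0,0,0,0,0,0,0,8,0,0,0,0,0,7,0,0,-5,0,0,0,0,0,-20,0,0,0,0,0,-30,0,0,0,0,0,-10,0,0,0])

```text
time_s: 18.55
tool_pos: [0.6206, 0.2711, 0.2945]
tool_rot: [-179.9, 0.3, -150.4]
force: [0.6, -0.5, -0.6]
grip_width: 0.0255
```

```bash
python3 -c "
from slot import *
from cell import read_camera
o=st()
for n in('top','scene'):
    p,d=read_camera(n);np.savez(f'{n}8.npz',p=p,d=d);cv2.imwrite(f'pics/{n}8.png',p[:,:,::-1])
a=cv2.imread('pics/scene8.png')[260:460,340:540];b=cv2.imread('pics/top8.png')[120:320,60:260];cv2.imwrite('pics/s8.png',cv2.resize(np.hstack([a,b]),None,fx=2,fy=2,interpolation=2))
slots(8)
"
```

```text
t 18.55 pos [620.6 271.1 294.5] rot [-179.94    0.3  -150.44] F [ 0.6 -0.5 -0.6] T [ 0.07 -0.03  0.02] w 25.5 q [-32.7  20.3   9.5  72.8  -3.3  86.8  95.9]
top a 0.513 0.2438 fastener angle 90.5 5709
top b 0.6197 0.2718 fastener angle 89.7 5271
scene a 0.5052 0.2397 fastener angle 15.3 1034
scene b 0.6191 0.2709 fastener angle 90.5 5970
```

View pics/s8.png

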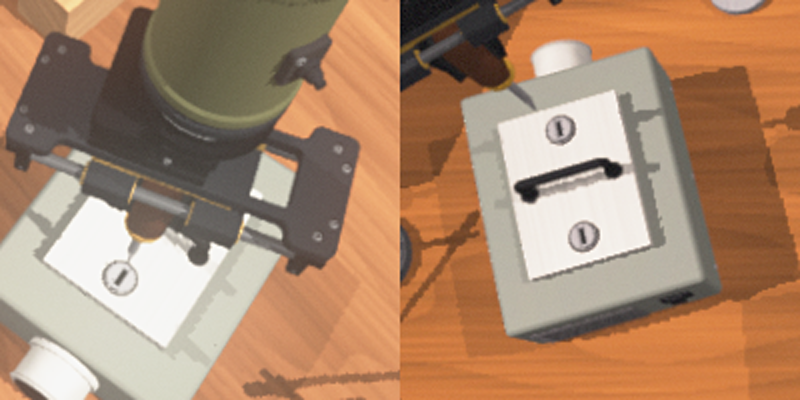

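```bash
python3 -c "
from h import *
plan([619.2,271.2,291.1,209.5],[([605,250,291,201],1),([465,28,285,143],8),([448,1.9,262,134.6],2),([448,1.9,232,134.6],2),([448,1.9,222,134.6],1),([448,1.9,222,134.6],3)])"
```

```text
[22.8,-11.5,0.1,0,0,8.5,26.3,-19.6,0.7,0,0,7.25,23.6,-22.8,0.8,0,0,7.25,20.5,-25.6,0.7,0,0,7.25,17.1,-28.0,0.8,0,0,7.25,13.5,-29.9,0.7,0,0,7.25,9.6,-31.4,0.8,0,0,7.25,5.6,-32.3,0.7,0,0,7.25,1.4,-32.8,0.8,0,0,7.25,-1.1,-15.5,11.5,0,0,4.2]
[-2.2,-15.4,11.5,0,0,4.2,0.0,0.0,15.0,0,0,0.0,0.0,0.0,15.0,0,0,0.0,0.0,0.0,10.0,0,0,0.0,0.0,0.0,0.0,0,0,0.0,0.0,0.0,0.0,0,0,0.0,0.0,0.0,0.0,0,0,0.0]
end [448.03   1.9  222.   134.6 ]
```

>>> servo_tool(commands=[22.8,-11.5,0.1,0,0,8.5,26.3,-19.6,0.7,0,0,7.25,23.6,-22.8,0.8,0,0,7.25,20.5,-25.6,0.7,0,0,7.25,17.1,-28.0,0.8,0,0,7.25,13.5,-29.9,0.7,0,0,7.25,9.6,-31.4,0.8,0,0,7.25,5.6,-32.3,0.7,0,0,7.25,1.4,-32.8,0.8,0,0,7.25,-1.1,-15.5,11.5,0,0,4.2])

```text
time_s: 19.65
tool_pos: [0.4555, 0.0117, 0.273]
tool_rot: [180.0, 0.0, 138.4]
force: [0.8, -0.0, -2.6]
grip_width: 0.0255
```

>>> servo_tool(commands=[-2.2,-15.4,11.5,0,0,4.2,0.0,0.0,15.0,0,0,0.0,0.0,0.0,15.0,0,0,0.0,0.0,0.0,10.0,0,0,0.0,0.0,0.0,0.0,0,0,0.0,0.0,0.0,0.0,0,0,0.0,0.0,0.0,0.0,0,0,0.0])

```text
time_s: 20.35
tool_pos: [0.4486, 0.0018, 0.2223]
tool_rot: [180.0, 0.0, 134.6]
force: [0.4, -0.1, -1.3]
grip_width: 0.0252
```

```bash
python3 -c "
from slot import *
from cell import read_camera
o=st();c=o['tool_pos']-[0,0,.1116]
for n in('top','scene'):
    p,d=read_camera(n);np.savez(f'{n}9.npz',p=p,d=d);cv2.imwrite(f'pics/{n}9.png',p[:,:,::-1])
    print(n,proj(n,c),proj(n,[.4477,.002,.085]))
a=cv2.imread('pics/scene9.png')[180:300,330:450];b=cv2.imread('pics/top9.png')[220:340,220:340];cv2.imwrite('pics/s9.png',cv2.resize(np.hstack([a,b]),None,fx=3.3,fy=3.3,interpolation=2))
"
```

```text
t 20.35 pos [448.6   1.8 222.3] rot [1.7995e+02 4.0000e-02 1.3462e+02] F [ 0.4 -0.1 -1.3] T [-0.07 -0.02  0.05] w 25.2 q [-25.8  -7.5  20.5 110.8   2.7  76.2  38.5]
top [279.00374748 268.59914711] [279.89533156 270.81726441]
scene [372.97913259 239.11537252] [372.42706878 245.98763215]
```

View pics/s9.png

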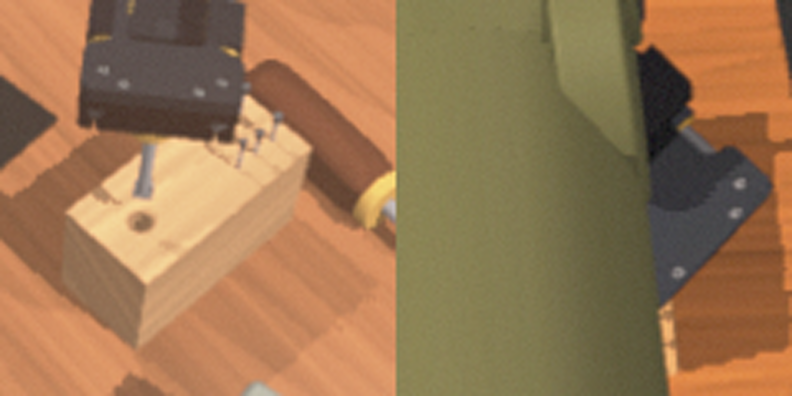

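```bash
python3 -c "
from slot import *
p,_=load('scene',9);g=cv2.cvtColor(p,cv2.COLOR_RGB2GRAY).astype(float)
print(p[240:254,366:380].sum(-1)//3)
sub=g[241:254,366:381];w=np.clip(125-sub,0,None);i,j=np.mgrid[241:254,366:381]
uv=((w*j).sum()/w.sum(),(w*i).sum()/w.sum());print(uv,onplane('scene',uv,.085),onplane('scene',uv,.083))
b=cv2.resize(p[222:258,355:391,::-1],None,fx=16,fy=16,interpolation=0);cv2.imwrite('pics/z11.png',b)
"
```

```text
[[184 188 187 189 188 191 186 178 176 178 194 197 197 195]
 [163 187 191 198 201 203 203 203 201 199 201 198 196 193]
 [187 191 200 203 203 204 201 198 197 196 196 196 194 191]
 [194 200 202 202 197 192 188 186 185 188 193 194 194 193]
 [203 202 199 188 174 157 146 152 165 177 184 187 192 190]
 [203 202 190 166 151 142 133 117 128 146 168 181 191 191]
 [202 196 179 154 151 139 128 112 108 123 151 178 192 192]
 [200 197 176 156 145 111 110 109 109 119 146 180 193 193]
 [199 200 186 157 139 109 105 110 111 124 159 187 193 191]
 [198 199 192 170 143 123 113 117 130 153 181 192 193 193]
 [195 195 194 192 184 166 152 161 171 181 192 194 192 193]
 [193 194 192 192 190 191 192 191 192 190 192 193 194 195]
 [193 190 191 190 192 194 195 192 192 195 192 192 189 186]
 [192 191 191 191 192 190 191 192 193 193 193 190 178 173]]
(np.float64(372.67543859649123), np.float64(247.30701754385964)) [[0.44937383 0.00473598 0.085     ]] [[0.44841656 0.00385128 0.083     ]]
```

View pics/z11.png

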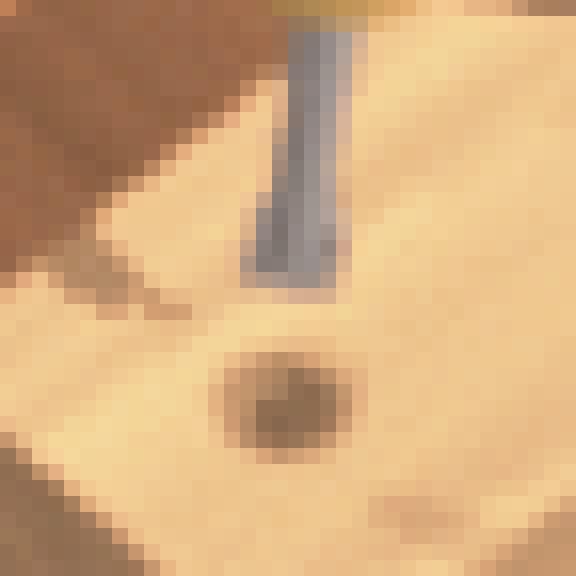

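>>> servo_tool(commands=[0.8,0.6,10,0,0,0,0,0,10,0,0,0,0,0,5,0,0,0,0,0,4,0,0,0,0,0,3,0,0,0,0,0,3,0,0,0])

```text
time_s: 21.05
tool_pos: [0.4481, 0.0026, 0.1866]
tool_rot: [180.0, 0.0, 134.6]
force: [-0.0, 0.2, -1.4]
grip_width: 0.0255
```

>>> servo_tool(commands=[0,0,5,0,0,0,0,0,10,0,0,0,0,0,15,0,0,0,0,0,0,0,0,0])

```text
time_s: 21.45
tool_pos: [0.4464, 0.0025, 0.1546]
tool_rot: [-179.8, -0.1, 134.6]
force: [-1.4, 0.0, -1.9]
grip_width: 0.0257
```

```bash
python3 -c "
from h import *
st()"
```

```text
t 21.45 pos [446.4   2.5 154.6] rot [-1.7981e+02 -1.3000e-01  1.3461e+02] F [-1.4  0.  -1.9] T [-0.07  0.05  0.  ] w 25.7 q [-25.6  -4.6  21.1 116.3   1.8  68.2  39.3]
```

>>> servo_tool(commands=[0,0,10,0,0,0,0,0,12,0,0,0,0,0,7,0,0,0,0,0,4,0,0,0,0,0,0,0,0,0,0,0,0,0,0,0])

```text
time_s: 22.05
tool_pos: [0.4482, 0.0027, 0.1239]
tool_rot: [180.0, 0.0, 134.6]
force: [-0.7, 0.1, -0.6]
grip_width: 0.0259
```

>>> servo_tool(commands=[0,0,1,0,0,0,0,0,0,0,0,0])

```text
time_s: 22.25
tool_pos: [0.4482, 0.0027, 0.123]
tool_rot: [180.0, 0.0, 134.6]
force: [0.7, -0.1, -1.3]
grip_width: 0.0253
```

```bash
python3 -c "
from h import *
st()"
```

```text
t 22.25 pos [448.2   2.7 123. ] rot [1.7997e+02 2.0000e-02 1.3461e+02] F [ 0.7 -0.1 -1.3] T [ 0.03 -0.03 -0.02] w 25.3 q [-25.5  -2.6  21.4 118.4   1.   64.   40. ]
```

>>> servo_tool(commands=[0,0,1,0,0,0,0,0,0.5,0,0,0,0,0,0,0,0,0])

```text
time_s: 22.55
tool_pos: [0.4482, 0.0027, 0.1215]
tool_rot: [180.0, 0.0, 134.6]
force: [-1.0, 0.6, 1.4]
grip_width: 0.0258
```

```bash
python3 -c "
from h import *
st()"
```

```text
t 22.55 pos [448.2   2.7 121.5] rot [1.7998e+02 1.0000e-02 1.3461e+02] F [-1.   0.6  1.4] T [-0.03  0.11  0.02] w 25.8 q [-25.5  -2.5  21.4 118.5   1.   63.8  40.1]
```

>>> servo_tool(commands=[0,0,0,0,0,0,0,0,0,0,0,0,0,0,0,0,0,0,0,0,0,0,0,0], jaw=56)

```text
time_s: 22.95
tool_pos: [0.4481, 0.0027, 0.1213]
tool_rot: [180.0, 0.0, 134.6]
force: [-0.3, -0.6, 0.1]
grip_width: 0.0496
```

>>> servo_tool(commands=[0,0,-10,0,0,0,0,0,-25,0,0,0,0,0,-35,0,0,0,0,0,-40,0,0,0,0,0,-30,0,0,0,0,0,-10,0,0,0,0,0,0,0,0,0])

```text
time_s: 23.65
tool_pos: [0.4489, 0.0027, 0.2729]
tool_rot: [179.8, 0.1, 134.6]
force: [-0.3, 0.1, -0.8]
grip_width: 0.0558
```

```bash
python3 -c "
from h import *
from cell import read_camera
st()
for n in('top','scene'):
    p,d=read_camera(n);np.savez(f'{n}10.npz',p=p,d=d);cv2.imwrite(f'pics/{n}10.png',p[:,:,::-1])
"
```

```text
t 23.65 pos [448.9   2.7 272.9] rot [1.7983e+02 1.0000e-01 1.3461e+02] F [-0.3  0.1 -0.8] T [-0.03  0.03  0.02] w 55.8 q [-26.1  -8.9  20.1 106.2   3.1  82.   37.9]
```

View pics/scene10.png

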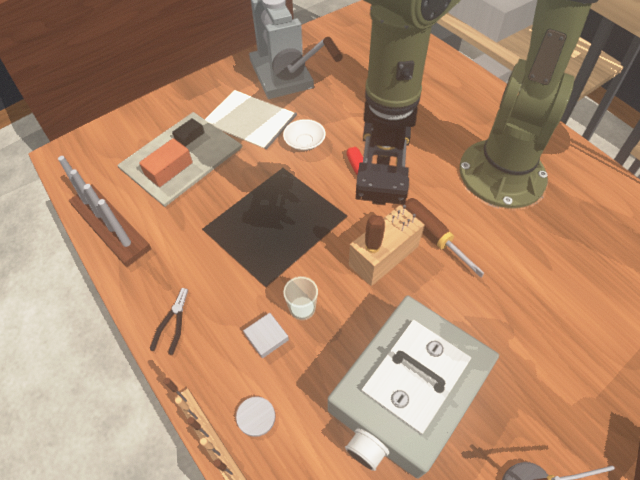

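```bash
python3 -c "
from h import *
plan([448.2,2.7,271,134.6],[([455,20,268,132],1),([552,228,240,108],6),([566.2,257,215,104.8],2),([566.2,257,180,104.8],2),([566.2,257,180,104.8],2)])
p,d=load('scene',10);W=cloud('scene',d);m=(W[...,2]>.139)&(W[...,2]<.16)&(abs(W[...,0]-.566)<.07)&(abs(W[...,1]-.257)<.07);P=W[m];print(len(P),P.mean(0),P.min(0),P.max(0))
p,d=load('top',10);W=cloud('top',d);m=(W[...,2]>.139)&(W[...,2]<.16)&(abs(W[...,0]-.566)<.07)&(abs(W[...,1]-.257)<.07);P=W[m];print(len(P),P.mean(0),P.min(0),P.max(0))
"
```

```text
[7.5,17.0,3.0,0,0,2.6,15.0,35.2,4.7,0,0,4.0,17.3,34.1,4.6,0,0,4.0,19.7,32.8,4.7,0,0,4.0,22.0,31.3,4.7,0,0,4.0,24.1,29.7,4.6,0,0,4.0,26.0,28.0,4.7,0,0,4.0,11.6,11.2,12.5,0,0,1.6,11.9,10.9,12.5,0,0,1.6,0.0,0.0,17.5,0,0,0.0]
[0.0,0.0,17.5,0,0,0.0,0.0,0.0,0.0,0,0,0.0,0.0,0.0,0.0,0,0,0.0]
end [566.18 256.94 180.   104.8 ]
355 [0.56799862 0.25872205 0.14977354] [0.5520675  0.21234428 0.1396344 ] [0.58378324 0.3026175  0.15464625]
200 [0.56056211 0.26670929 0.15000151] [0.54849766 0.23472804 0.13955513] [0.57246482 0.29902447 0.15425042]
```

>>> servo_tool(commands=[7.5,17.0,3.0,0,0,2.6,15.0,35.2,4.7,0,0,4.0,17.3,34.1,4.6,0,0,4.0,19.7,32.8,4.7,0,0,4.0,22.0,31.3,4.7,0,0,4.0,24.1,29.7,4.6,0,0,4.0,26.0,28.0,4.7,0,0,4.0,11.6,11.2,12.5,0,0,1.6,11.9,10.9,12.5,0,0,1.6,0.0,0.0,17.5,0,0,0.0], jaw=44)

```text
time_s: 24.75
tool_pos: [0.5652, 0.2593, 0.1947]
tool_rot: [-179.8, -0.0, 104.9]
force: [-0.6, -0.1, -0.1]
grip_width: 0.0438
```

>>> servo_tool(commands=[0.0,0.0,17.5,0,0,0.0,0.0,0.0,0.0,0,0,0.0,0.0,0.0,0.0,0,0,0.0,0,0,0,0,0,0])

```text
time_s: 25.15
tool_pos: [0.5663, 0.2568, 0.1808]
tool_rot: [180.0, -0.0, 104.8]
force: [0.4, 0.5, 0.1]
grip_width: 0.044
```

```bash
python3 -c "
from h import *
from cell import read_camera
o=st()
for n in('top','scene'):
    p,d=read_camera(n);np.savez(f'{n}11.npz',p=p,d=d);cv2.imwrite(f'pics/{n}11.png',p[:,:,::-1])
a=cv2.imread('pics/scene11.png')[290:440,330:480];b=cv2.imread('pics/top11.png')[140:290,70:220];cv2.imwrite('pics/s11.png',cv2.resize(np.hstack([a,b]),None,fx=2.6,fy=2.6,interpolation=2))
"
```

```text
t 25.15 pos [566.3 256.8 180.8] rot [ 1.7996e+02 -1.0000e-02  1.0478e+02] F [0.4 0.5 0.1] T [-0.1  -0.01 -0.02] w 44.0 q [-36.   16.2  11.1  91.1  -3.2  73.   -9.6]
```

View pics/s11.png

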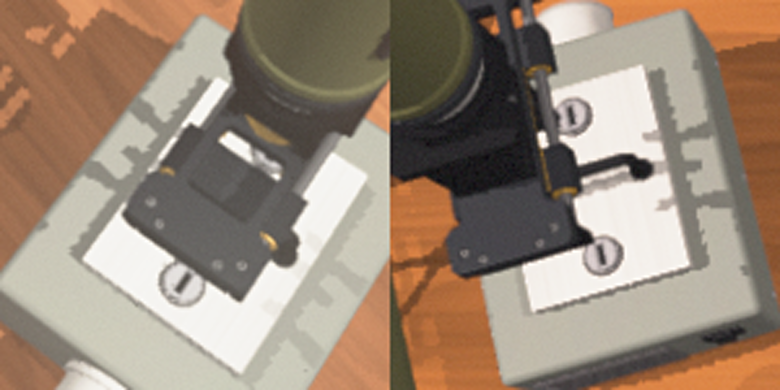

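Centred over the handle; descend to TCP z ≈ 127 mm and grip.

>>> servo_tool(commands=[0,0,15,0,0,0,0,0,18,0,0,0,0,0,13,0,0,0,0,0,6,0,0,0,0,0,1,0,0,0,0,0,0,0,0,0])

```text
time_s: 25.85
tool_pos: [0.5662, 0.257, 0.1275]
tool_rot: [180.0, -0.0, 104.8]
force: [0.3, -0.5, 0.2]
grip_width: 0.0445
```

>>> servo_tool(commands=[0,0,0,0,0,0,0,0,0,0,0,0,0,0,0,0,0,0,0,0,0,0,0,0,0,0,0,0,0,0,0,0,0,0,0,0,0,0,0,0,0,0], jaw=0, newtons=45)

```text
time_s: 26.55
tool_pos: [0.5658, 0.2569, 0.1274]
tool_rot: [-180.0, -0.0, 104.8]
force: [-0.9, -0.3, 1.8]
grip_width: 0.0086
```

```bash
python3 -c "
from h import *
st()"
```

```text
t 26.55 pos [565.8 256.9 127.4] rot [-179.99   -0.    104.81] F [-0.9 -0.3  1.8] T [-0.14  0.19 -0.01] w 8.6 q [-35.8  18.4  10.9  94.6  -3.7  67.3  -9.3]
```

>>> servo_tool(commands=[0,0,-3,0,0,0,0,0,-4,0,0,0,0,0,-4,0,0,0,0,0,-4,0,0,0,0,0,-4,0,0,0,0,0,0,0,0,0])

```text
time_s: 27.15
tool_pos: [0.5665, 0.2571, 0.1472]
tool_rot: [179.9, -0.0, 104.8]
force: [-0.5, 0.3, -4.1]
grip_width: 0.0088
```

```bash
python3 -c "
from h import *
from cell import read_camera
o=st()
for n in('top','scene'):
    p,d=read_camera(n);np.savez(f'{n}12.npz',p=p,d=d);cv2.imwrite(f'pics/{n}12.png',p[:,:,::-1])
a=cv2.imread('pics/scene12.png')[290:440,330:480];b=cv2.imread('pics/top12.png')[140:290,70:220];cv2.imwrite('pics/s12.png',cv2.resize(np.hstack([a,b]),None,fx=2.6,fy=2.6,interpolation=2))
"
```

```text
t 27.15 pos [566.5 257.1 147.2] rot [ 1.7991e+02 -2.0000e-02  1.0480e+02] F [-0.5  0.3 -4.1] T [-0.03  0.02 -0.01] w 8.8 q [-35.9  17.5  10.9  93.4  -3.5  69.3  -9.4]
```

View pics/s12.png

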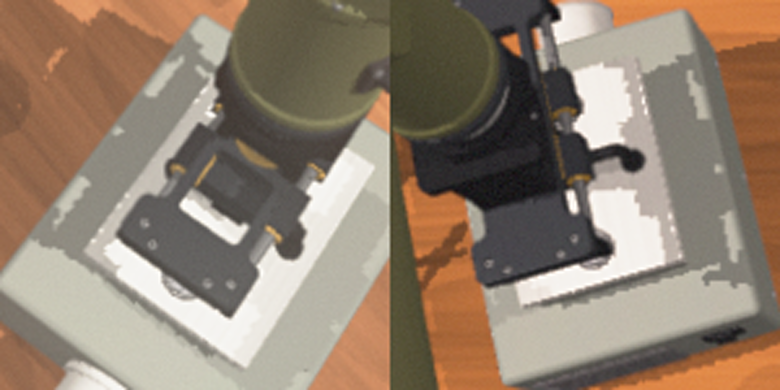

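```bash
python3 -c "
from h import *
plan([566.2,257,146,104.8],[([566.2,257,158,104.8],1),([566.2,257,238,104.8],4),([566,245,245,104.8],1),([560,180,245,104],3),([548,-160,245,100],10),([543,-210,240,99.3],2),([543,-223,232,99],1),([543,-223,150,99],3),([543,-223,70,99],4),([543,-223,45,99],2),([543,-223,45,99],2)])
"
```

```text
[0.0,0.0,-12.0,0,0,0.0,0.0,0.0,-20.0,0,0,0.0,0.0,0.0,-20.0,0,0,0.0,0.0,0.0,-20.0,0,0,0.0,0.0,0.0,-20.0,0,0,0.0,-11.6,-3.3,-7.0,0,0,0.0,-20.4,-7.5,0.0,0,0,0.27,-20.5,-7.3,0.0,0,0,0.26,-20.5,-7.3,0.0,0,0,0.27,-32.7,-9.4,0.0,0,0,0.4]
[-32.8,-9.1,0.0,0,0,0.4,-32.8,-9.0,0.0,0,0,0.4,-32.9,-8.7,0.0,0,0,0.4,-32.9,-8.4,0.0,0,0,0.4,-33.0,-8.3,0.0,0,0,0.4,-33.1,-8.0,0.0,0,0,0.4,-33.1,-7.8,0.0,0,0,0.4,-33.2,-7.5,0.0,0,0,0.4,-33.2,-7.3,0.0,0,0,0.4,-24.2,-6.8,2.5,0,0,0.35]
[-24.2,-6.7,2.5,0,0,0.35,-12.8,-2.1,8.0,0,0,0.3,0.0,0.0,27.3,0,0,0.0,0.0,0.0,27.4,0,0,0.0,0.0,0.0,27.3,0,0,0.0,0.0,0.0,20.0,0,0,0.0,0.0,0.0,20.0,0,0,0.0,0.0,0.0,20.0,0,0,0.0,0.0,0.0,20.0,0,0,0.0,0.0,0.0,12.5,0,0,0.0]
[0.0,0.0,12.5,0,0,0.0,0.0,0.0,0.0,0,0,0.0,0.0,0.0,0.0,0,0,0.0]
end [ 543.   -222.97   45.     99.  ]
```

>>> servo_tool(commands=[0.0,0.0,-12.0,0,0,0.0,0.0,0.0,-20.0,0,0,0.0,0.0,0.0,-20.0,0,0,0.0,0.0,0.0,-20.0,0,0,0.0,0.0,0.0,-20.0,0,0,0.0,-11.6,-3.3,-7.0,0,0,0.0,-20.4,-7.5,0.0,0,0,0.27,-20.5,-7.3,0.0,0,0,0.26,-20.5,-7.3,0.0,0,0,0.27,-32.7,-9.4,0.0,0,0,0.4])

```text
time_s: 28.25
tool_pos: [0.5573, 0.1447, 0.2441]
tool_rot: [-179.9, -0.1, 103.6]
force: [0.1, 0.6, -5.1]
grip_width: 0.0089
```

>>> servo_tool(commands=[-32.8,-9.1,0.0,0,0,0.4,-32.8,-9.0,0.0,0,0,0.4,-32.9,-8.7,0.0,0,0,0.4,-32.9,-8.4,0.0,0,0,0.4,-33.0,-8.3,0.0,0,0,0.4,-33.1,-8.0,0.0,0,0,0.4,-33.1,-7.8,0.0,0,0,0.4,-33.2,-7.5,0.0,0,0,0.4,-33.2,-7.3,0.0,0,0,0.4,-24.2,-6.8,2.5,0,0,0.35])

```text
time_s: 29.25
tool_pos: [0.5431, -0.1899, 0.2423]
tool_rot: [-180.0, 0.0, 99.4]
force: [0.4, -1.5, -3.0]
grip_width: 0.0083
```

>>> servo_tool(commands=[-24.2,-6.7,2.5,0,0,0.35,-12.8,-2.1,8.0,0,0,0.3,0.0,0.0,27.3,0,0,0.0,0.0,0.0,27.4,0,0,0.0,0.0,0.0,27.3,0,0,0.0,0.0,0.0,20.0,0,0,0.0,0.0,0.0,20.0,0,0,0.0,0,0,0,0,0,0])

```text
time_s: 30.05
tool_pos: [0.5394, -0.222, 0.1063]
tool_rot: [-179.6, -0.2, 99.0]
force: [-0.2, -0.0, -3.7]
grip_width: 0.0087
```

```bash
python3 -c "
from h import *
from cell import read_camera
o=st()
for n in('top','scene'):
    p,d=read_camera(n);np.savez(f'{n}13.npz',p=p,d=d);cv2.imwrite(f'pics/{n}13.png',p[:,:,::-1])
"
```

```text
t 30.05 pos [ 539.4 -222.   106.3] rot [-179.61   -0.21   98.98] F [-0.2 -0.  -3.7] T [-0.01  0.09 -0.04] w 8.7 q [ -5.8  16.8  30.1 101.6  -9.2  64.6  36.2]
```

View pics/scene13.png

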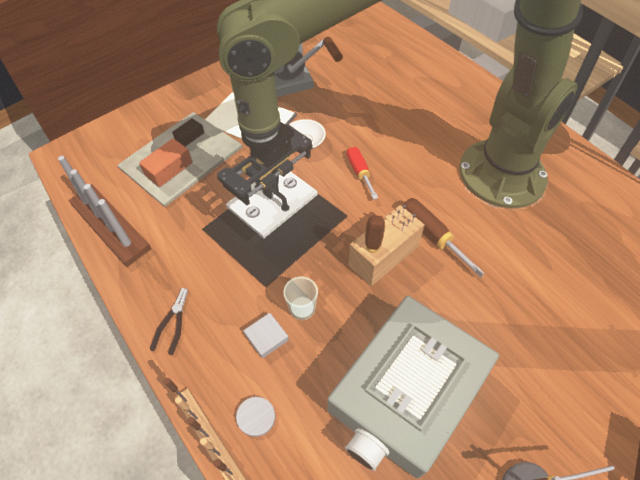

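View pics/top13.png

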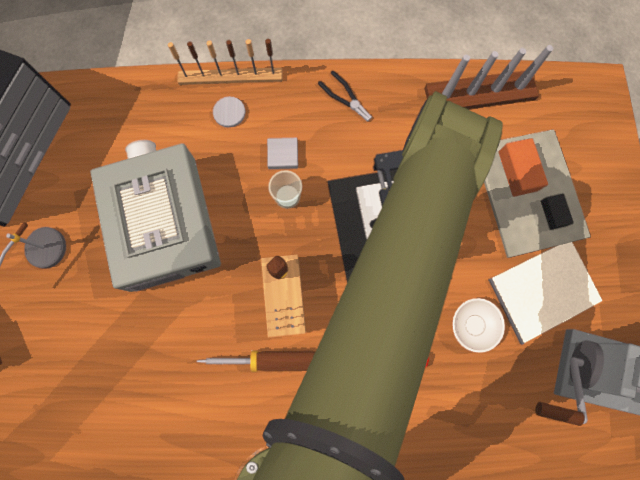

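>>> servo_tool(commands=[0,0,20,0,0,0,0,0,20,0,0,0,0,0,15,0,0,0,0,0,10,0,0,0,0,0,5,0,0,0,0,0,3,0,0,0,0,0,0,0,0,0,0,0,0,0,0,0])

```text
time_s: 30.95
tool_pos: [0.5434, -0.2233, 0.0379]
tool_rot: [179.9, 0.0, 99.0]
force: [0.2, -0.2, -4.4]
grip_width: 0.0087
```

```bash
python3 -c "
from h import *
st()"
```

```text
t 30.95 pos [ 543.4 -223.3   37.9] rot [1.7993e+02 2.0000e-02 9.9010e+01] F [ 0.2 -0.2 -4.4] T [-0.05  0.03 -0.  ] w 8.7 q [ -4.5  21.5  28.9 104.6 -12.2  56.9  38.4]
```

>>> servo_tool(commands=[0,0,2,0,0,0,0,0,2,0,0,0,0,0,1.5,0,0,0,0,0,1.5,0,0,0,0,0,1,0,0,0,0,0,0,0,0,0,0,0,0,0,0,0])

```text
time_s: 31.65
tool_pos: [0.5429, -0.2231, 0.0292]
tool_rot: [180.0, -0.0, 99.0]
force: [0.6, -0.3, -4.0]
grip_width: 0.0086
```

>>> servo_tool(commands=[0,0,0.8,0,0,0,0,0,0,0,0,0])

```text
time_s: 31.85
tool_pos: [0.5429, -0.2231, 0.0285]
tool_rot: [180.0, 0.0, 99.0]
force: [1.1, 0.2, -3.9]
grip_width: 0.0086
```

>>> servo_tool(commands=[0,0,0.6,0,0,0,0,0,0,0,0,0])

```text
time_s: 32.05
tool_pos: [0.5429, -0.223, 0.0284]
tool_rot: [180.0, -0.0, 99.0]
force: [-1.4, 0.8, 0.1]
grip_width: 0.0085
```

```bash
python3 -c "
from h import *
st()"
```

```text
t 32.05 pos [ 542.9 -223.    28.4] rot [ 1.7998e+02 -1.0000e-02  9.9010e+01] F [-1.4  0.8  0.1] T [0.11 0.41 0.02] w 8.5 q [ -4.3  22.3  28.7 105.  -12.7  55.9  38.8]
```

>>> servo_tool(commands=[0,0,0,0,0,0,0,0,0,0,0,0,0,0,0,0,0,0,0,0,0,0,0,0,0,0,0,0,0,0], jaw=44)

```text
time_s: 32.55
tool_pos: [0.543, -0.2231, 0.0279]
tool_rot: [180.0, 0.0, 99.0]
force: [0.6, -0.2, -0.0]
grip_width: 0.0394
```

>>> servo_tool(commands=[0,0,-5,0,0,0,0,0,-15,0,0,0,0,0,-30,0,0,0,0,0,-40,0,0,0,0,0,-40,0,0,0,0,0,-40,0,0,0,0,0,-20,0,0,0,0,0,0,0,0,0])

```text
time_s: 33.35
tool_pos: [0.5449, -0.2243, 0.2232]
tool_rot: [179.5, 0.2, 99.0]
force: [1.0, 0.3, -0.1]
grip_width: 0.044
```

```bash
python3 -c "
from h import *
from cell import read_camera
o=st()
for n in('top','scene'):
    p,d=read_camera(n);np.savez(f'{n}14.npz',p=p,d=d);cv2.imwrite(f'pics/{n}14.png',p[:,:,::-1])
"
```

```text
t 33.35 pos [ 544.9 -224.3  223.2] rot [179.54   0.18  98.98] F [ 1.   0.3 -0.1] T [-0.09  0.02 -0.03] w 44.0 q [-7.3 11.3 31.3 93.6 -6.1 76.3 33.9]
```

View pics/scene14.png

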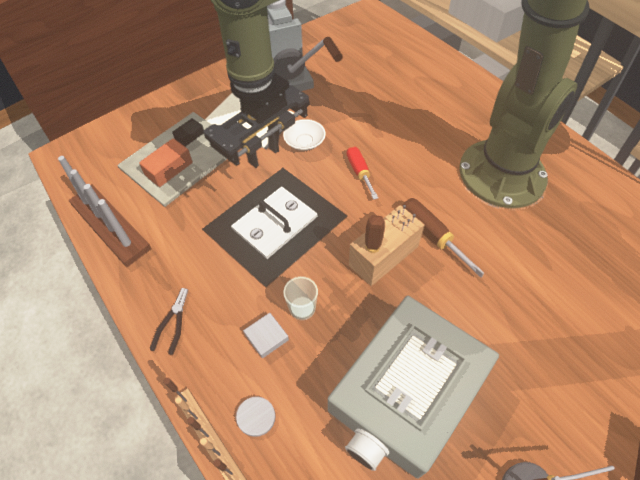

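```bash
python3 -c "
from h import *
for k in(0,14):
  p,d=load('scene',k);W=cloud('scene',d)
  m=(abs(W[...,0]-.4466)<.035)&(abs(W[...,1])<.03)&(W[...,2]>.095)&(W[...,2]<.2);print(k,'driver n',m.sum(),'top',np.percentile(W[m][:,2],99),W[m].mean(0).round(4))
  if k:
    m=(p.min(-1)>180)&(abs(W[...,0]-.543)<.1)&(abs(W[...,1]+.223)<.1);P=W[m];
    A=np.c_[P[:,:2]-P[:,:2].mean(0),np.ones(len(P))];print('cover plane',np.linalg.lstsq(A,P[:,2],rcond=None)[0],cv2.minAreaRect((P[:,:2]*1000).astype(np.float32)))
a=cv2.imread('pics/scene0.png').astype(int);b=cv2.imread('pics/scene14.png').astype(int)
for nm,(u,v,w,h) in dict(jar=(280,270,42,52),steel=(240,308,52,52),dish=(290,125,38,28)).items(): print(nm,np.abs(a-b)[v:v+h,u:u+w].mean())
"
```

```text
0 driver n 573 top 0.18260689708632796 [0.4552 0.0085 0.151 ]
14 driver n 573 top 0.18297402207774366 [0.4561 0.0098 0.1509]
cover plane [ 0.0316109  -0.02294716  0.01896915] ((541.5465087890625, -221.8058319091797), (168.96287536621094, 123.14923095703125), 8.965112686157227)
jar 2.269993894993895
steel 1.3826429980276134
dish 2.4921679197994986
```

```bash
python3 -c "
from h import *
for n in('scene','top'):
  p,d=load(n,14);W=cloud(n,d)
  c=np.array([.5427,-.223]);a=np.radians(9)
  for sx,sy in((60,50),(60,-50),(-60,50),(-60,-50),(30,30),(-30,-30),(75,0),(-75,0)):
    x=c+np.array([np.cos(a)*sx-np.sin(a)*sy,np.sin(a)*sx+np.cos(a)*sy])/1000
    u,v=proj(n,[*x,.015]).round().astype(int);print(n,sx,sy,W[v-1:v+2,u-1:u+2,2].round(4).ravel()[[0,4,8]],p[v,u])
"
```

```text
scene 60 50 [0.016  0.0134 0.0167] [242 240 234]
scene 60 -50 [0.0145 0.0189 0.0155] [244 242 237]
scene -60 50 [0.015  0.0136 0.0175] [244 242 237]
scene -60 -50 [0.017  0.0151 0.0156] [244 242 238]
scene 30 30 [0.0167 0.0142 0.0152] [242 240 234]
scene -30 -30 [0.0133 0.013  0.0158] [244 241 238]
scene 75 0 [0.0145 0.0136 0.0156] [244 242 236]
scene -75 0 [0.0154 0.0132 0.0171] [249 247 243]
top 60 50 [0.0182 0.0164 0.016 ] [238 231 223]
top 60 -50 [0.6409 0.6447 0.6463] [101  96  60]
top -60 50 [0.0173 0.0159 0.0127] [242 235 230]
top -60 -50 [0.6725 0.674  0.6746] [127 123  79]
top 30 30 [0.0143 0.0136 0.0179] [238 231 225]
top -30 -30 [0.6643 0.6647 0.666 ] [122 116  76]
top 75 0 [0.015  0.016  0.0163] [240 233 226]
top -75 0 [0.6689 0.6701 0.6706] [117 112  73]
```

Flat at 15 mm (3 mm mat + 12 mm cover). Handing in.

```bash
python3 -c "
from cell import env
print(env.sign_off())"
```

```text
the job is handed in; nothing more can be done
None
```

The job is done and handed in at about 33 s of the 72 s allowed; no verdict came back.

**What I did:**
- I took the smaller brown screwdriver from the block and turned both fasteners to their stops. I measured them at 90–91° (a) and 90° (b) in the pictures. Fastener a needed two goes: the first only reached 76° because the blade was not deep enough in the slot.
- The screwdriver is back upright in its hole, resting on its collar. Its top measures about 183 mm, the same as at the start.
- After both fasteners were free, I lifted the cover by its handle and lowered it onto the mat with about 4 N of contact. I then moved the gripper about 0.2 m clear.

**Last checks:**
- **Cover:** the upper face reads about 15 mm at every point I sampled on it, so it lies flat, handle up, near the middle of the mat. The arm hid part of it from the top camera, so some points were checked only in the scene camera. A first plane fit showed a tilt of up to 3%. I put that down to handle and outlier points and set it aside, because the point checks did not show it.
- **Bystanders:** the jar, dish and steel bench block look unchanged in the pictures.

**Also noticed:** the two look-alike screwdrivers, large brown and red, were standing free at the start. Both had fallen over onto the bench by my second look. The wrist force stayed near zero during that move and I saw no contact with them, but I cannot prove why they fell. They are still on the bench.

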